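# Line up distance sleeves by height on the setting-up strip

## Robot

A 6-joint arm with a two-finger parallel gripper is mounted at the origin on a cart in front of the work surface, level with it; the furniture and walls round the work are solid. World frame = base frame: x ahead of the robot, y to its left, z up, the work surface at z = 0. Lengths are in mm, angles in rad, forces in N, time in s.
With the tool pointing down it reaches from about 300 to 850 mm from the base axis. Payload 4.2 kg.
Tool frame: the origin (TCP) lies midway between the tips of the shut fingers; the grasp point (between the pads) lies bot.grasp_offset behind it (bot.grasp_offset is the distance from the TCP to the grasp point, in mm); z points along the fingers, y is the direction in which the jaws open and shut (so a half turn about z gives the same grasp; the last joint's range is limited). The gripper opens to 91 mm and grips with 3 to 60 N. Pads are 32 mm wide; open, the fingers measure 118 mm over their backs; the gripper's body (76 mm by 178 mm) begins 60 mm behind the grasp point.
Start: joints at [-1.229, 0.32, 1.565, -0, 1.257, -0.02], TCP at [203.53, -537.791, 213.976] pointing down, gripper open.
Joint ranges: [-3.11, 3.11], [-0.84, 2.01], [0.21, 2.61], [-1.34, 4.49], [0.05, 2.63], [-2.56, 2.56]. Speed limits (rad/s): [2.57, 2.57, 3.14, 3.14, 3.14, 3.14].

## Interface

Orientations are given as [roll, pitch, yaw] about the fixed x, y, z axes, in that order (R = Rz(yaw) Ry(pitch) Rx(roll)).
In Python, from cell import bot gives the robot as it stands. The module is installed in compiled form; this text tells all that it offers.
- The arm moves only by the tool send_rows, never from a script. Its argument "increments" is a list of rows, each a list of 3 entries, a list of its own where there are three numbers: the finger opening in mm, from 0 to 91.2, then the shift along the tool's x, y, z each as a share of 0.1 m, from -1 to 1, then the turn about the tool's z as a share of 360 degrees, from -1 to 1. In form: [[gripper, [dx, dy, dz], yaw], ...]. A call has 1 to 20 rows; each row shifts and turns the commanded pose from where the row before left it, along the tool's axes as they then stand; what a row does not reach is not made up. A row lasts 1/12 s, in which the tool goes at most 41.7 mm and 7.16 degrees, less where a joint would pass 70% of its speed; a pose out of reach is approached as far as the arm can. A call with a number of a shift or a turn outside -1 to 1 is refused whole. A call with a gripper value outside its range is refused whole. The fingers move at their own pace and stop on an object; "squeeze" is the grip in N (left out, the last holds). Time passes only in rows, so rows that do not move let the fingers close. It gives the time, the measured TCP pose, the force and the opening at its end, in the units of the state.
- bot.sense(): the state, without advancing time (a new reading comes with each control period).
- bot.capture(name): name is "scene" or "side" or "wrist"; returns the picture (384x512x3 uint8, red, green, blue); there is no depth.
- bot.camera_params(name): a dict with "camera_matrix" (3x3 intrinsics, pixels), "R" (3x3) and "t" (3): a world point X has camera coordinates R X + t. Camera axes: x right, y down, z forward; pixel columns grow to the right and rows downward; lengths in mm; the calibration is good to about 2 mm. A picture is of the moment at which its call begins: read the wrist's pose just before it. camera_params takes no time and is no camera call; for the wrist camera it gives the pose at the moment of the call.
- bot.close_job(): hands the job in, once; it reports no verdict.
The state is a dict: "t": time; "joint_pos": joint angles; "qd": joint speeds; "effort": joint torques, N m; "tcp_pos": TCP position; "orientation": TCP orientation; "wrist_force": force on the tool from outside, world axes, zero at the start; "moment": the same for the moment, N m; "grip_width": finger opening in mm.
Only numpy, scipy, OpenCV 4.12 (cv2) and the standard library are available. Lean on these libraries where they do the work, as an engineer would, in place of code of your own. Each camera call takes 0.05 s, during which the arm holds its last target.

## Task

Lay out the four steel distance sleeves for the next assembly: stand them upright on the four ring marks of the aluminium strip, one centred on each ring, in order of height, with the shortest next to the end stop with the black knob and the tallest at the far end from it. Let go of everything, and do not disturb the housing, the screwdriver or the roll of tape.

Things in the scene. Friction and masses are not known exactly. Their poses are not given: they have to be found in the camera images.
- sleeve_20: The shortest of four plain round steel distance sleeves, alike but for their height: 28 mm outer diameter, 16 mm bore, 20 mm high, standing upright and loose on the bench nearer the robot than the strip, to the left or right, about 120 g (may vary by 0.7 to 1.4 times). Origin at the centre of its underside, z up along its axis; yaw has no meaning.
- sleeve_32: The second shortest of four plain round steel distance sleeves, alike but for their height: 28 mm outer diameter, 16 mm bore, 32 mm high, standing upright and loose on the bench nearer the robot than the strip, to the left or right, about 144 g (may vary by 0.7 to 1.4 times). Origin at the centre of its underside, z up along its axis; yaw has no meaning.
- sleeve_44: The second tallest of four plain round steel distance sleeves, alike but for their height: 28 mm outer diameter, 16 mm bore, 44 mm high, standing upright and loose on the bench nearer the robot than the strip, to the left or right, about 168 g (may vary by 0.7 to 1.4 times). Origin at the centre of its underside, z up along its axis; yaw has no meaning.
- sleeve_56: The tallest of four plain round steel distance sleeves, alike but for their height: 28 mm outer diameter, 16 mm bore, 56 mm high, standing upright and loose on the bench nearer the robot than the strip, to the left or right, about 192 g (may vary by 0.7 to 1.4 times). Origin at the centre of its underside, z up along its axis; yaw has no meaning.
- strip: Fixed aluminium setting-up strip, 300 x 60 x 12 mm, lying flat on the bench. Origin at the centre of its underside, x along its length, y across, z up; top surface at z = 12 mm. Four scribed dark rings of 36 mm diameter, flush with the top, lie on its long centre line at x = -82.5, -27.5, 27.5 and 82.5 mm (55 mm apart). It lies across the bench, x roughly along world y.
- end_stop: Fixed end stop standing on one end of the strip (either end, it varies): a steel block 18 mm along the strip, 50 mm across it and 22 mm high with a black knob of 19 mm diameter on top, 37 mm high in all. Origin at the centre of its underside, on the strip's top and centre line at strip x = +135 or -135 mm; so the ring next to it is 52.5 mm from this origin. The opposite end carries only a flat dark plate, 18 x 50 mm and 3 mm high.
- housing: Bystander, leave alone: small open pale grey plastic box, 38 x 58 x 23 mm, loose behind the strip. Origin at the centre of its underside.
- screwdriver: Bystander, leave alone: screwdriver with red handle, 175 mm long, 29 mm thick, lying loose to the left of the sleeves. Origin near the middle of its underside, x along its length.
- tape_roll: Bystander, leave alone: roll of cream adhesive tape, 100 mm across, 25 mm high, lying flat and loose far left. Origin at the centre of its underside.
- clamp_jig: Fixed toggle clamp, never moved: base x 0.41 to 0.59, y -0.40 to -0.17 m (world); its red handle stands 206 mm high at x 0.47 to 0.50, y -0.20 to -0.16. Also fixed: closed parts case 45 mm high, x 0.36 to 0.53, y -0.08 to 0.15; drawer chest 165 mm high, x 0.60 to 0.81, y 0.10 to 0.31; overhead pipe at z 0.54 to 0.65, x over 0.52, y 0.32 to 0.43. Origin: base centre.
Not all that is in view belongs to the job. What is shaped like the sleeve_44 but green is not meant.

How it is judged:
By the outcome, as a careful person would: the job done as asked, in the order asked, and still so for the second after the job is handed in, with the robot touching nothing.
It also fails if it takes over 102 s, if anything falls off the work surface, if the arm or the gripper's body presses on something with over 40 N, if the wrist force passes 120 N, or if a joint passes its speed limit or range.

## Working session

There is one attempt and no reset: what is moved stays moved. The work goes in short steps, Python scripts to look and compute and a tool call to move; the robot and the scene stay as the last step left them, time stands still between calls to the robot, and variables do not carry over. Pictures are saved under pics/ and viewed, and the job is handed in when it is done.

Besides the shell and the picture viewer there is one more tool, called after ">>>" by a JSON object that holds its "api" and its "payload", one argument or row to a line. send_rows: Moves the arm, as the interface text tells. Its arguments: {"type":"object","properties":{"increments":{"type":"array"},"squeeze":{"type":"number"}},"required":["increments"]}

```bash
mkdir -p pics; ls; python3 - <<'E'
from cell import bot
import cv2
s=bot.sense();print(s, bot.grasp_offset)
for n in("scene","side","wrist"):
    p=bot.camera_params(n);print(n,p)
    im=bot.capture(n);cv2.imwrite(f"pics/{n}0.png",im[:,:,::-1])
E
```

```text
pics
{'t': 0.0, 'joint_pos': array([-1.22899771e+00,  3.20292832e-01,  1.56567631e+00,  1.08840124e-05,
        1.25740651e+00, -1.99873848e-02]), 'qd': array([ 0.00048331,  0.00207555, -0.00069599,  0.00075303, -0.00133102,
        0.00059384]), 'effort': array([ 2.18844660e-03, -4.12457657e+01, -2.31970632e+01,  7.31473952e-02,
        4.57364798e-02, -1.43874754e-04]), 'tcp_pos': array([ 203.35823213, -537.29331055,  213.12081164]), 'orientation': array([-3.13981022e+00, -4.59809252e-05,  3.61782600e-01]), 'wrist_force': array([-0.45223648, -0.12233999, -0.73090306]), 'moment': array([-0.0004801 ,  0.04184799, -0.00495632]), 'grip_width': 91.3538147174667} 18.8
scene {'camera_matrix': array([[436.55928259,   0.        , 249.91376589],
       [  0.        , 436.55928259, 185.76064035],
       [  0.        ,   0.        ,   1.        ]]), 'R': array([[-0.5096903 , -0.86034638, -0.00446203],
       [-0.57823266,  0.34639028, -0.73868854],
       [ 0.63707362, -0.37392229, -0.67403214]]), 't': array([ 353.5768926 ,  326.72437929, 1162.6275101 ])}
side {'camera_matrix': array([[419.70163176,   0.        , 258.1724223 ],
       [  0.        , 419.70163176, 195.48933463],
       [  0.        ,   0.        ,   1.        ]]), 'R': array([[ 0.98709875, -0.16007315,  0.00355614],
       [-0.10703505, -0.67622927, -0.72887412],
       [ 0.11907794,  0.7190901 , -0.6846385 ]]), 't': array([-530.91641069,  140.57910566, 1122.09861757])}
wrist {'camera_matrix': array([[313.60414142,   0.        , 249.10071436],
       [  0.        , 313.60414142, 196.47952288],
       [  0.        ,   0.        ,   1.        ]]), 'R': array([[ 0.35345802, -0.9354498 , -0.00104818],
       [-0.89375812, -0.33803526,  0.29483655],
       [-0.27615911, -0.10327552, -0.95554713]]), 't': array([-573.94057031,  -33.71044289,  392.21599852])}
```

View pics/scene0.png

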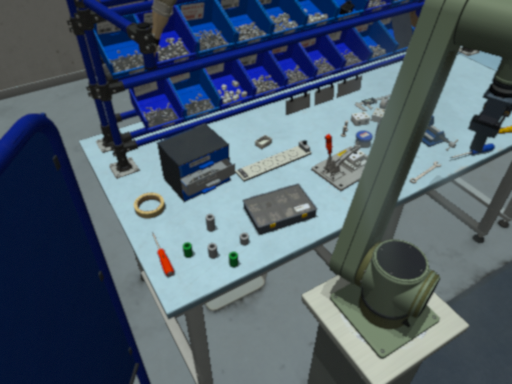

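View pics/side0.png

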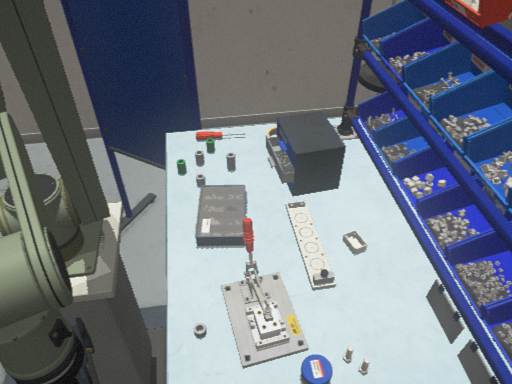

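View pics/wrist0.png

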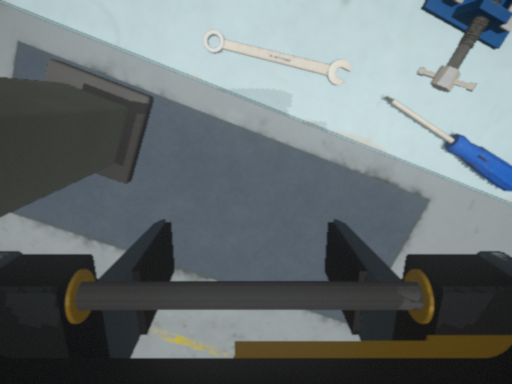

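```bash
cat > h.py <<'E'
import numpy as np,cv2
from cell import bot
def ray(p,u,v,z):
    K,R,t=p["camera_matrix"],p["R"],p["t"]
    d=R.T@np.linalg.inv(K)@np.array([u,v,1.]);c=-R.T@t
    return c+d*(z-c[2])/d[2]
def proj(p,X):
    q=p["camera_matrix"]@(p["R"]@np.array(X,float)+p["t"]);return q[:2]/q[2]
E
python3 - <<'E'
import cv2
from h import *
a=cv2.imread("pics/side0.png");b=cv2.imread("pics/scene0.png")
A=cv2.resize(a[125:285,165:375],None,fx=3.7,fy=3.7,interpolation=cv2.INTER_CUBIC)
B=cv2.resize(b[130:280,130:330],None,fx=3.9,fy=3.9,interpolation=cv2.INTER_CUBIC)
cv2.imwrite("pics/sidez.png",A);cv2.imwrite("pics/scenez.png",B)
cv2.imwrite("pics/sidez2.png",cv2.resize(a[310:350,170:230],None,fx=8,fy=8,interpolation=cv2.INTER_CUBIC))
p=bot.camera_params("side")
for u,v in[(199,164),(231,167),(201,184),(200,330)]:print(ray(p,u,v,0))
E
```

```text
[388.80570639 299.9074358    0.        ]
[4.91240616e+02 2.67984040e+02 1.13686838e-13]
[ 3.89156401e+02  1.99395179e+02 -1.13686838e-13]
[ 356.06860413 -298.60682766    0.        ]
```

View pics/sidez.png

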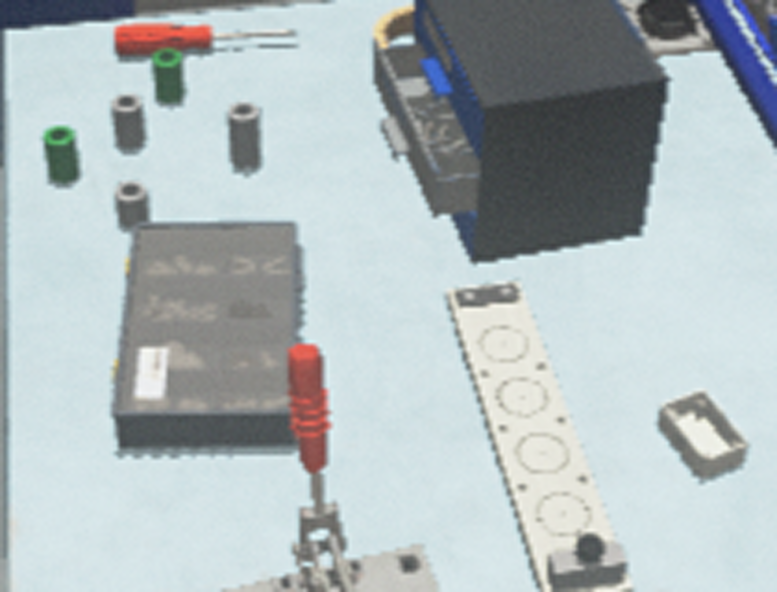

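View pics/scenez.png

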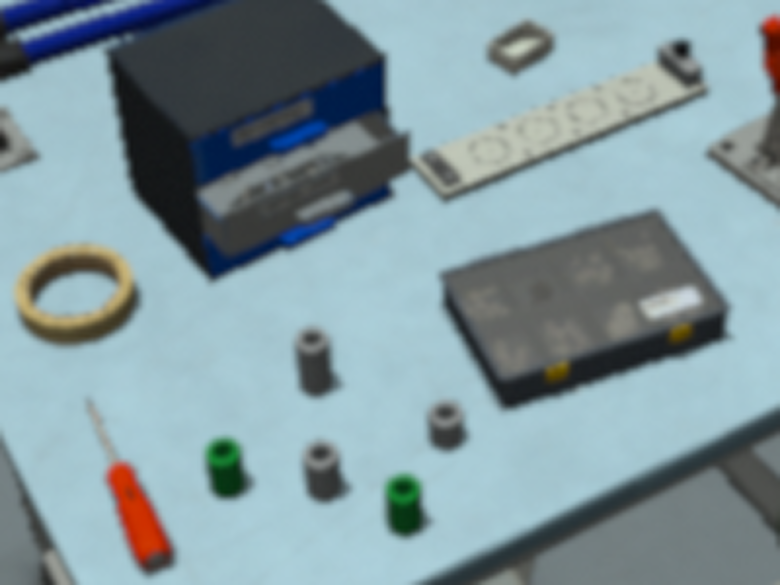

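View pics/sidez2.png

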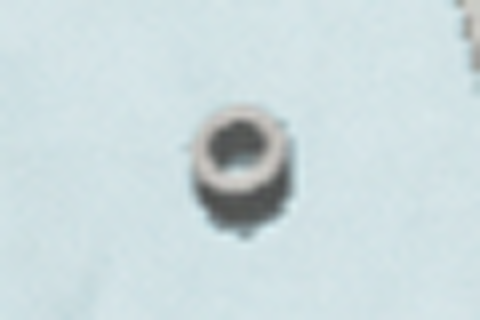

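```bash
cat >> h.py <<'E'
def tri(p1,u1,p2,u2):
    P=[p["camera_matrix"]@np.c_[p["R"],p["t"]] for p in(p1,p2)]
    X=cv2.triangulatePoints(P[0],P[1],np.array(u1,float).reshape(2,1),np.array(u2,float).reshape(2,1))
    return (X[:3]/X[3]).ravel()
E
python3 - <<'E'
from h import *
s=bot.camera_params("side");c=bot.camera_params("scene")
S=lambda x,y:((x+.5)/3.7+164.5,(y+.5)/3.7+124.5)
C=lambda x,y:((x+.5)/3.9+129.5,(y+.5)/3.9+129.5)
for n,a,b in[("B",(244,109),(313,339)),("A",(128,102),(321,453)),("C",(131,189),(446,411)),("g1",(168,60),(224,448)),("g2",(61,135),(403,484)),
 ("ring1",(503,344),(489,150)),("r2",(522,398),(538,129)),("r3",(542,454),(587,109)),("r4",(563,514),(636,90)),("knob",(590,543),(682,48))]:
    X=tri(s,S(*a),c,C(*b));print(n,X.round(1),(proj(s,X)-S(*a)).round(1), "ring z12",ray(s,*S(*a),12).round(1),ray(c,*C(*b),12).round(1))
# right one: top px and height by bottom
u=lambda x,y:((x+.5)/8+169.5,(y+.5)/8+309.5)
top=u(241,149)
for h in(20,32):
    X=ray(s,*top,h); d=X[:2]-np.array((-s["R"].T@s["t"])[:2]);d/=np.linalg.norm(d)
    q=proj(s,[*(X[:2]-14*d),0]);print(h,X.round(1),"bottom edge pred",(q[0]-169.5)*8-.5,(q[1]-309.5)*8-.5)
    q=proj(s,[*(X[:2]-14*d),h]);print(" top front",(q[1]-309.5)*8-.5)
E
```

```text
B [490.7 263.7  55.1] [-0.3  0.3] ring z12 [496.4 321.1  12. ] [527.4 247.4  12. ]
A [393.4 306.7  42.4] [-0.2  0.2] ring z12 [393.5 347.9  12. ] [416.2 296.7  12. ]
C [388.9 201.4  32. ] [-0.1  0.1] ring z12 [388.8 225.5  12. ] [403.8 192.8  12. ]
g1 [434.  366.3  41.6] [ 0.2 -0.2] ring z12 [434.4 406.9  12. ] [459.1 358.6  12. ]
g2 [334.8 268.6  43.5] [ 0. -0.] ring z12 [332.1 309.   12. ] [357.5 257.2  12. ]
ring1 [659.7  -1.5  11.4] [ 0.  -0.1] ring z12 [659.4  -2.2  12. ] [659.3  -1.1  12. ]
r2 [661.5 -56.9  11.2] [ 0.3 -0.3] ring z12 [660.4 -58.4  12. ] [661.9 -56.3  12. ]
r3 [ 662.3 -112.3   12. ] [ 0.2 -0.2] ring z12 [ 661.6 -112.8   12. ] [ 663.2 -112.3   12. ]
r4 [ 662.1 -168.    13.2] [-0.  0.] ring z12 [ 662.5 -167.1   12. ] [ 663.3 -168.9   12. ]
knob [ 662.4 -218.2   45.1] [-0.5  0.5] ring z12 [ 674.2 -193.8   12. ] [ 695.3 -246.6   12. ]
20 [ 356.8 -305.5   20. ] bottom edge pred 255.57031303419558 230.28673451825034
 top front 194.14749528427456
32 [ 357.5 -312.4   32. ] bottom edge pred 259.62552570545927 252.91047602952813
 top front 194.7990036162846
```

```bash
python3 - <<'E'
from h import *
s=bot.camera_params("side");c=bot.camera_params("scene");w=bot.camera_params("wrist")
S=lambda x,y:((x+.5)/3.7+164.5,(y+.5)/3.7+124.5)
C=lambda x,y:((x+.5)/3.9+129.5,(y+.5)/3.9+129.5)
print("drawer corner",tri(s,S(375,52),c,C(206,207)),tri(s,S(432,212),c,C(408,140)))
for a in[(660,408),(706,393),(745,445),(695,460)]:print("housing",ray(s,*S(*a),23).round())
R=w["R"];cam=-R.T@w["t"];st=bot.sense()
y=st["orientation"][2];T=np.array([[np.cos(y),np.sin(y),0],[np.sin(y),-np.cos(y),0],[0,0,-1]])
print("cam in tool",T.T@(cam-st["tcp_pos"]),"look",T.T@R[2])
print(T.T@([357,-305.5,213]-st["tcp_pos"]))
E
```

```text
drawer corner [616.5762157  286.20366713  96.38669446] [627.54492003  93.15251067  78.13129826]
housing [754. -93.  23.]
housing [792. -84.  23.]
housing [ 803. -136.   23.]
housing [ 763. -144.   23.]
cam in tool [  83.12325334   -0.21326512 -170.90274908] look [-2.94839205e-01 -9.22506065e-04  9.55546436e-01]
[ 225.7579302  -162.54796497    0.32702423]
```

>>> {"api": "send_rows", "payload": {
  "increments": [
    [60, [0.188, -0.135, 0.06], 0],
    [60, [0.188, -0.135, 0.06], 0],
    [60, [0.188, -0.135, 0.06], 0],
    [60, [0.188, -0.135, 0.06], 0],
    [60, [0.188, -0.135, 0.06], 0],
    [60, [0.188, -0.135, 0.06], 0],
    [60, [0.188, -0.135, 0.06], 0],
    [60, [0.188, -0.135, 0.06], 0],
    [60, [0.188, -0.135, 0.06], 0],
    [60, [0.188, -0.135, 0.06], 0],
    [60, [0.188, -0.135, 0.06], 0],
    [60, [0.188, -0.135, 0.06], 0],
    [60, [0, 0, 0], 0.0144],
    [60, [0, 0, 0], 0.0144],
    [60, [0, 0, 0], 0.0144],
    [60, [0, 0, 0], 0.0144],
    [60, [0, 0, 0], 0],
    [60, [0, 0, 0], 0]
  ],
  "squeeze": 25
}}

```text
t: 1.65
tcp_pos: [357.1, -306.3, 141.8]
orientation: [-3.141, 0.0, 0.002]
wrist_force: [-0.2, -0.3, 0.0]
grip_width: 59.4
```

```bash
cat >> h.py <<'E'
def shot(fn):
    s=bot.sense();p=bot.camera_params("wrist");im=bot.capture("wrist")[:,:,::-1].copy()
    cv2.imwrite(f"pics/{fn}.png",im)
    print("t",round(s["t"],2),"tcp",s["tcp_pos"].round(2),"rpy",s["orientation"].round(4),"j",s["joint_pos"].round(3).tolist(),"w",round(s["grip_width"],1),"F",s["wrist_force"].round(1))
    np.savez(f"pics/{fn}.npz",**p,tcp=s["tcp_pos"],rpy=s["orientation"])
    return s,p,im
E
python3 -c "
from h import *
shot('w1')"
```

```text
t 1.65 tcp [ 357.09 -306.31  141.83] rpy [-3.1414e+00  2.0000e-04  2.3000e-03] j [-0.733, 0.219, 1.904, -0.0, 1.018, 0.835] w 59.4 F [-0.2 -0.3  0. ]
```

View pics/w1.png

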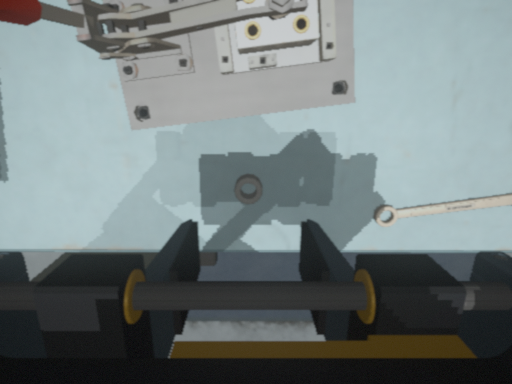

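```bash
python3 - <<'E'
from h import *
p=np.load("pics/w1.npz");im=cv2.imread("pics/w1.png")
cv2.imwrite("pics/w1z.png",cv2.resize(im[160:220,215:285],None,fx=8,fy=8,interpolation=cv2.INTER_CUBIC))
print("tcp px",proj(p,p["tcp"]))
hsv=cv2.cvtColor(im,cv2.COLOR_BGR2HSV)
print(hsv[188,225:275].tolist())
for h in (20,32):
  print(ray(p,249,188,h).round(1),[proj(p,[357+a,-306+b,h]).round(1).tolist() for a,b in((14,0),(-14,0),(0,14),(0,-14))])
E
```

```text
tcp px [249.31908849 244.84521474]
[[94, 38, 107], [94, 38, 107], [92, 38, 106], [92, 36, 107], [94, 38, 107], [92, 38, 106], [90, 34, 105], [94, 36, 106], [92, 35, 102], [93, 31, 91], [83, 12, 84], [75, 6, 85], [70, 8, 90], [60, 3, 90], [68, 11, 90], [85, 17, 90], [93, 30, 95], [94, 39, 104], [94, 38, 106], [95, 41, 106], [94, 38, 106], [92, 36, 106], [92, 36, 106], [95, 41, 107], [92, 38, 106], [94, 38, 107], [94, 36, 105], [94, 39, 105], [96, 38, 108], [94, 36, 105], [90, 27, 96], [84, 14, 88], [45, 6, 88], [45, 6, 91], [45, 6, 91], [50, 9, 89], [80, 9, 87], [90, 24, 94], [94, 39, 104], [95, 42, 108], [92, 40, 108], [94, 40, 109], [92, 40, 108], [92, 41, 107], [92, 38, 107], [92, 40, 108], [92, 38, 107], [96, 38, 106], [94, 38, 108], [94, 41, 107]]
[ 358.4 -306.2   20. ] [[248.8, 175.3], [248.8, 203.1], [234.4, 189.4], [263.3, 189.4]]
[ 361.7 -306.2   32. ] [[248.8, 178.3], [248.8, 207.1], [233.8, 192.9], [263.8, 192.9]]
```

View pics/w1z.png

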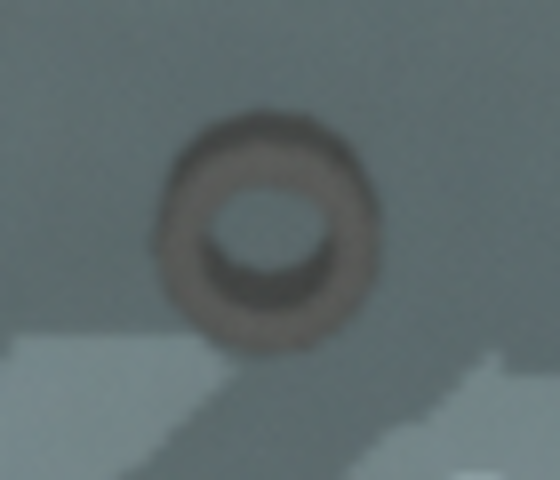

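>>> {"api": "send_rows", "payload": {
  "increments": [
    [60, [-0.008, -0.008, 0.13], 0],
    [60, [0, 0, 0.2], 0],
    [60, [0, 0, 0.2], 0],
    [60, [0, 0, 0.2], 0],
    [60, [0, 0, 0.2], 0],
    [60, [0, 0, 0.2], 0],
    [60, [0, 0, 0.15], 0],
    [60, [0, 0, 0.09], 0],
    [60, [0, 0, 0], 0],
    [24, [0, 0, 0], 0],
    [24, [0, 0, 0], 0],
    [24, [0, 0, 0], 0],
    [24, [0, 0, 0], 0],
    [24, [0, 0, 0], 0],
    [24, [0, 0, 0], 0],
    [24, [0, 0, 0], 0],
    [24, [0, 0, 0], 0]
  ],
  "squeeze": 25
}}

```text
t: 3.12
tcp_pos: [356.6, -305.7, 5.5]
orientation: [3.141, -0.001, -0.0]
wrist_force: [0.0, 0.4, 5.1]
grip_width: 24.2
```

```bash
python3 -c "
from h import *
shot('w2')"
```

```text
t 3.12 tcp [ 356.63 -305.73    5.47] rpy [ 3.1411e+00 -6.0000e-04 -1.0000e-04] j [-0.733, 0.403, 2.074, 0.0, 0.664, 0.838] w 24.2 F [0.  0.4 5.1]
```

View pics/w2.png

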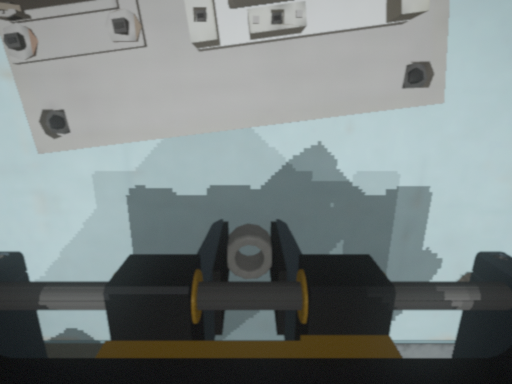

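>>> {"api": "send_rows", "payload": {
  "increments": [
    [10, [0, 0, 0], 0],
    [10, [0, 0, 0], 0],
    [10, [0, 0, 0], 0],
    [10, [0, 0, 0], 0]
  ],
  "squeeze": 30
}}

```text
t: 3.5
tcp_pos: [356.6, -305.7, 5.4]
orientation: [3.141, -0.001, -0.0]
wrist_force: [0.4, 0.8, 5.4]
grip_width: 24.5
```

```bash
python3 -c "
from h import *
shot('w3')"
```

```text
t 3.5 tcp [ 356.63 -305.73    5.44] rpy [ 3.1412e+00 -6.0000e-04 -1.0000e-04] j [-0.733, 0.403, 2.074, 0.0, 0.664, 0.838] w 24.5 F [0.4 0.8 5.4]
```

View pics/w3.png

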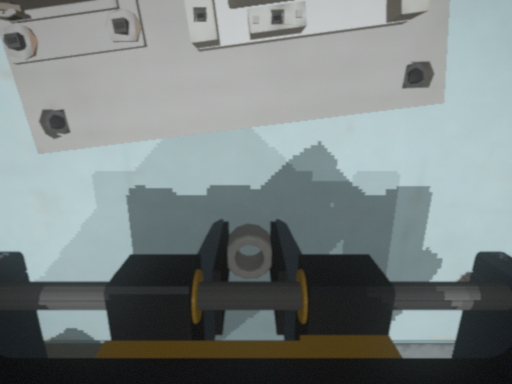

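```bash
python3 - <<'E'
from h import *
p=np.load("pics/w3.npz");im=cv2.imread("pics/w3.png")
cv2.imwrite("pics/w3z.png",cv2.resize(im[210:300,200:300],None,fx=6,fy=6,interpolation=cv2.INTER_CUBIC))
for h in (15,20,25,32):
  print(h,[((proj(p,[356.6+a,-305.7+b,h])-[199.5,209.5])*6-.5).round(1).tolist() for a,b in((14,0),(-14,0),(0,14),(0,-14))])
E
```

```text
15 [[298.5, 119.8], [298.6, 386.4], [151.0, 256.3], [446.0, 256.0]]
20 [[298.6, 141.7], [298.7, 414.4], [147.1, 281.5], [450.1, 281.1]]
25 [[298.7, 164.8], [298.8, 444.0], [142.9, 308.0], [454.5, 307.6]]
32 [[298.9, 199.6], [299.0, 488.3], [136.7, 347.8], [461.1, 347.4]]
```

View pics/w3z.png

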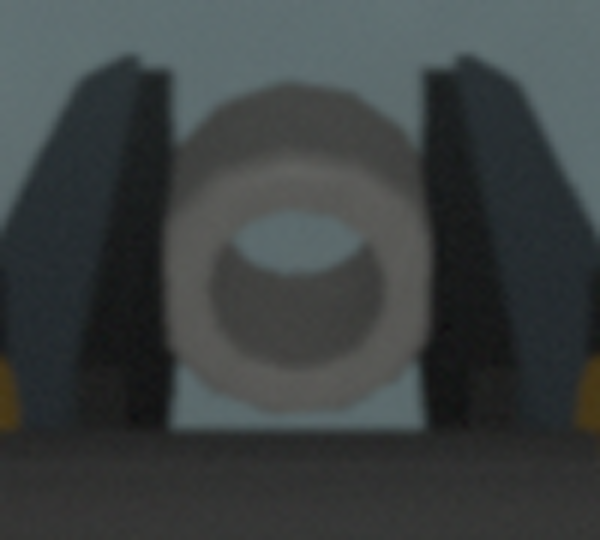

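>>> {"api": "send_rows", "payload": {
  "increments": [
    [10, [0, 0, -0.03], 0],
    [10, [0, 0, -0.1], 0],
    [10, [0, 0, -0.2], 0],
    [10, [0, 0, -0.25], 0],
    [10, [0, 0, -0.25], 0],
    [10, [0, 0, -0.25], 0],
    [10, [0, 0, -0.25], 0],
    [10, [0, 0, -0.25], 0],
    [10, [0, 0, -0.25], 0],
    [10, [0, 0, -0.25], 0],
    [10, [0, 0, -0.25], 0],
    [10, [0, 0, -0.2], 0],
    [10, [0, 0, -0.1], 0],
    [10, [0, 0, 0], 0]
  ],
  "squeeze": 30
}}

```text
t: 4.72
tcp_pos: [357.1, -306.3, 269.8]
orientation: [3.139, -0.003, -0.0]
wrist_force: [0.2, 0.1, -0.9]
grip_width: 24.3
```

```bash
python3 -c "
from h import *
s,p,im=shot('w4')
cv2.imwrite('pics/w4z.png',cv2.resize(im[210:300,200:300],None,fx=6,fy=6,interpolation=cv2.INTER_CUBIC))"
```

```text
t 4.72 tcp [ 357.07 -306.34  269.78] rpy [ 3.1386e+00 -3.1000e-03 -2.0000e-04] j [-0.733, 0.118, 1.69, -0.0, 1.329, 0.838] w 24.3 F [ 0.2  0.1 -0.9]
```

View pics/w4z.png

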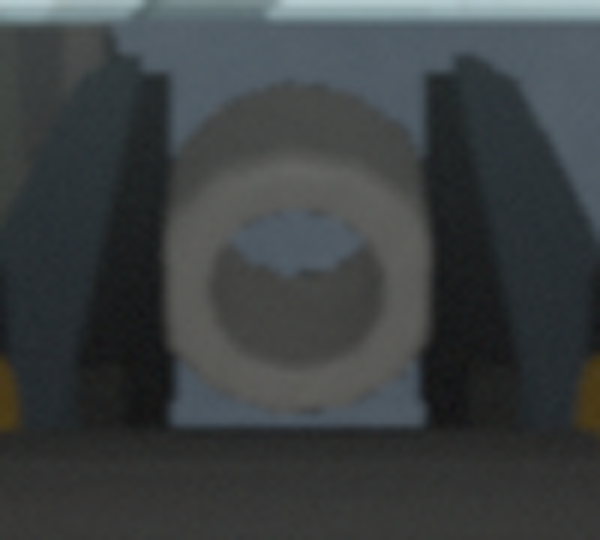

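>>> {"api": "send_rows", "payload": {
  "increments": [
    [10, [0.15, 0, 0], 0],
    [10, [0.25, 0, 0], 0],
    [10, [0.25, 0, 0], 0],
    [10, [0.25, 0, 0], 0],
    [10, [0.25, 0, 0], 0],
    [10, [0.25, 0, 0], 0],
    [10, [0.25, 0, 0], 0],
    [10, [0.25, 0, 0], 0],
    [10, [0.25, 0, 0], 0],
    [10, [0.25, 0, 0], 0],
    [10, [0.25, 0, 0], 0],
    [10, [0.25, 0, 0], 0],
    [10, [0.15, 0, 0], 0],
    [10, [0, -0.2, 0], 0],
    [10, [0, -0.25, 0], 0],
    [10, [0, -0.25, 0], 0],
    [10, [0, -0.25, 0], 0],
    [10, [0, -0.25, 0], 0],
    [10, [0, -0.18, 0], 0],
    [10, [0, 0, 0], 0]
  ]
}}

```text
t: 6.43
tcp_pos: [661.6, -163.0, 265.3]
orientation: [-3.138, 0.004, 0.004]
wrist_force: [0.6, 0.5, -1.1]
grip_width: 24.1
```

>>> {"api": "send_rows", "payload": {
  "increments": [
    [10, [0, 0, 0], -0.0192],
    [10, [0, 0, 0], -0.0192],
    [10, [0, 0, 0], -0.0192],
    [10, [0, 0, 0], -0.0192],
    [10, [0, 0, 0], -0.0192],
    [10, [0, 0, 0], -0.0192],
    [10, [0, 0, 0], -0.0192],
    [10, [0, 0, 0], -0.0192],
    [10, [0, 0, 0], -0.0192],
    [10, [0, 0, 0], -0.0192],
    [10, [0, 0, 0], -0.0192],
    [10, [0, 0, 0], -0.0192],
    [10, [0, 0, 0], -0.0196],
    [10, [0, 0, 0], 0],
    [10, [0, 0, 0], 0]
  ]
}}

```text
t: 7.68
tcp_pos: [661.4, -167.8, 266.1]
orientation: [-3.139, -0.0, 1.567]
wrist_force: [-0.2, -0.1, -0.2]
grip_width: 23.9
```

```bash
python3 -c "
from h import *
s,p,im=shot('w5')"
```

```text
t 7.68 tcp [ 661.44 -167.85  266.08] rpy [-3.1391e+00 -4.0000e-04  1.5672e+00] j [-0.265, 0.475, 1.192, -0.0, 1.478, -0.262] w 23.9 F [-0.2 -0.1 -0.2]
```

View pics/w5.png

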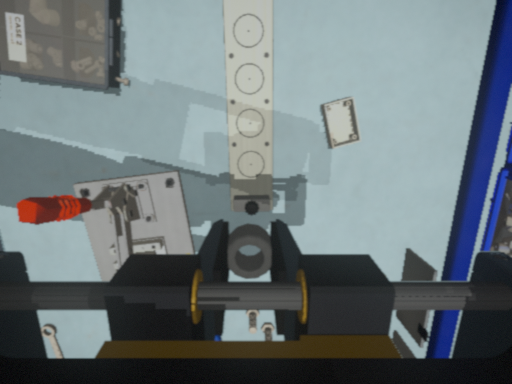

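```bash
cat >> h.py <<'E'
def rings(im,p,lo=15,x0=225,x1=276,y1=230):
    f=4
    g=cv2.resize(cv2.cvtColor(im,cv2.COLOR_BGR2GRAY),None,fx=f,fy=f,interpolation=cv2.INTER_CUBIC)
    m=cv2.adaptiveThreshold(g,255,cv2.ADAPTIVE_THRESH_MEAN_C,cv2.THRESH_BINARY_INV,41,6)
    cs,_=cv2.findContours(m,cv2.RETR_LIST,cv2.CHAIN_APPROX_NONE)
    out=[]
    for c in cs:
        if len(c)<40: continue
        (x,y),(a,b),an=cv2.fitEllipse(c)
        x=(x+.5)/f-.5;y=(y+.5)/f-.5;a/=f;b/=f
        if not(max(a,b)<1.4*min(a,b) and min(a,b)>lo and max(a,b)<150):continue
        X=ray(p,x,y,12);k=np.linalg.norm(ray(p,x+1,y,12)-X)
        out.append((round(x,1),round(y,1),round(a*k,1),round(b*k,1),X.round(2).tolist()))
    for o in sorted(out,key=lambda o:o[1]):print(o)
E
python3 - <<'E'
from h import *
p=np.load("pics/w5.npz");im=cv2.imread("pics/w5.png")
rings(im,p)
E
```

```text
(248.0, 30.2, np.float64(38.8), np.float64(42.6), [659.11, -2.82, 12.0])
(248.0, 30.3, np.float64(33.3), np.float64(37.1), [659.11, -2.86, 12.0])
(248.9, 78.3, np.float64(32.9), np.float64(35.6), [660.01, -57.83, 12.0])
(248.9, 78.3, np.float64(38.7), np.float64(41.0), [660.01, -57.81, 12.0])
(249.7, 122.7, np.float64(32.8), np.float64(33.9), [660.78, -112.79, 12.0])
(249.8, 122.7, np.float64(38.9), np.float64(39.8), [660.91, -112.8, 12.0])
(250.5, 163.6, np.float64(35.5), np.float64(36.8), [661.66, -167.61, 12.0])
(280.3, 200.4, np.float64(36.9), np.float64(43.9), [703.92, -220.81, 12.0])
(249.3, 259.4, np.float64(32.1), np.float64(44.9), [659.56, -314.34, 12.0])
(416.2, 267.8, np.float64(44.7), np.float64(52.8), [913.33, -329.17, 12.0])
(256.3, 300.8, np.float64(155.5), np.float64(163.6), [670.25, -387.25, 12.0])
(429.6, 322.6, np.float64(45.9), np.float64(55.9), [950.06, -428.72, 12.0])
(387.8, 335.2, np.float64(50.6), np.float64(64.8), [885.96, -453.37, 12.0])
```

>>> {"api": "send_rows", "payload": {
  "increments": [
    [10, [0.005, 0.002, 0.1], 0],
    [10, [0, 0, 0.2], 0],
    [10, [0, 0, 0.25], 0],
    [10, [0, 0, 0.25], 0],
    [10, [0, 0, 0.25], 0],
    [10, [0, 0, 0.25], 0],
    [10, [0, 0, 0.25], 0],
    [10, [0, 0, 0.25], 0],
    [10, [0, 0, 0.25], 0],
    [10, [0, 0, 0.2], 0],
    [10, [0, 0, 0.1], 0],
    [10, [0, 0, 0], 0],
    [10, [0, 0, 0], 0]
  ]
}}

```text
t: 8.82
tcp_pos: [661.6, -167.2, 32.7]
orientation: [-3.141, -0.0, 1.57]
wrist_force: [0.6, -0.1, -0.4]
grip_width: 24.1
```

```bash
python3 -c "
from h import *
s,p,im=shot('w6');rings(im,p)"
```

```text
t 8.82 tcp [ 661.63 -167.17   32.74] rpy [-3.1412 -0.      1.57  ] j [-0.264, 0.629, 1.525, -0.0, 0.989, -0.264] w 24.1 F [ 0.6 -0.1 -0.4]
(247.6, 51.0, np.float64(37.5), np.float64(40.8), [660.16, -57.27, 12.0])
(247.6, 51.1, np.float64(34.2), np.float64(37.5), [660.16, -57.33, 12.0])
(249.2, 149.5, np.float64(37.5), np.float64(37.7), [661.0, -112.38, 12.0])
(249.3, 149.6, np.float64(34.2), np.float64(34.3), [661.03, -112.43, 12.0])
(84.1, 268.6, np.float64(12.6), np.float64(15.2), [547.2, -194.28, 12.0])
(252.2, 329.5, np.float64(18.1), np.float64(23.5), [663.04, -244.83, 12.0])
(252.3, 329.8, np.float64(12.7), np.float64(16.3), [663.09, -245.09, 12.0])
(75.2, 331.8, np.float64(41.8), np.float64(55.0), [532.42, -246.82, 12.0])
```

View pics/w6.png

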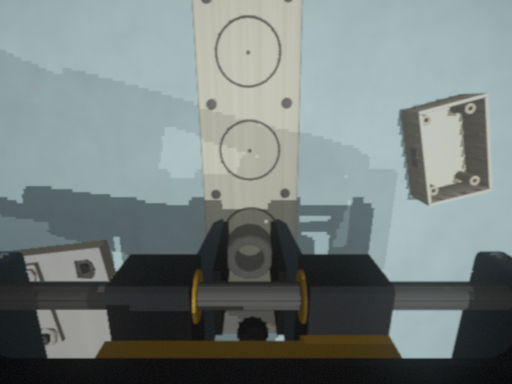

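>>> {"api": "send_rows", "payload": {
  "increments": [
    [10, [0, 0, 0.07], 0],
    [10, [0, 0, 0.05], 0],
    [10, [0, 0, 0.02], 0],
    [10, [0, 0, 0.006], 0],
    [10, [0, 0, 0], 0],
    [10, [0, 0, 0], 0]
  ]
}}

```text
t: 9.37
tcp_pos: [661.8, -167.2, 18.6]
orientation: [3.141, 0.0, 1.571]
wrist_force: [-0.3, -0.1, -0.4]
grip_width: 23.9
```

>>> {"api": "send_rows", "payload": {
  "increments": [
    [10, [0, 0, 0.006], 0],
    [10, [0, 0, 0.006], 0],
    [10, [0, 0, 0], 0]
  ]
}}

```text
t: 9.62
tcp_pos: [661.9, -167.3, 17.6]
orientation: [3.141, 0.0, 1.571]
wrist_force: [0.5, -0.1, 0.1]
grip_width: 24.2
```

Release, then rise.

>>> {"api": "send_rows", "payload": {
  "increments": [
    [30, [0, 0, 0.003], 0],
    [34, [0, 0, 0], 0],
    [40, [0, 0, 0], 0],
    [48, [0, 0, 0], 0],
    [48, [0, 0, 0], 0],
    [48, [0, 0, -0.1], 0],
    [48, [0, 0, -0.25], 0],
    [48, [0, 0, -0.25], 0],
    [48, [0, 0, -0.25], 0],
    [48, [0, 0, -0.25], 0],
    [48, [0, 0, -0.15], 0],
    [48, [0, 0, 0], 0],
    [48, [0, 0, 0], 0]
  ]
}}

```text
t: 10.7
tcp_pos: [662.0, -167.2, 143.1]
orientation: [3.139, 0.001, 1.571]
wrist_force: [-0.2, -0.5, 0.0]
grip_width: 48.1
```

```bash
python3 -c "
from h import *
s,p,im=shot('w7');rings(im,p)
cv2.imwrite('pics/w7z.png',cv2.resize(im[150:260,200:300],None,fx=5,fy=5,interpolation=cv2.INTER_CUBIC))"
```

```text
t 10.7 tcp [ 661.96 -167.25  143.06] rpy [3.1394e+00 7.0000e-04 1.5707e+00] j [-0.264, 0.533, 1.399, -0.0, 1.207, -0.264] w 48.1 F [-0.2 -0.5  0. ]
(246.4, 0.9, np.float64(36.0), np.float64(38.7), [659.21, -3.67, 12.0])
(247.6, 69.5, np.float64(33.6), np.float64(36.4), [660.05, -57.62, 12.0])
(247.5, 69.5, np.float64(38.2), np.float64(40.7), [660.04, -57.6, 12.0])
(248.6, 131.9, np.float64(38.1), np.float64(38.9), [660.95, -112.6, 12.0])
(248.6, 132.0, np.float64(33.5), np.float64(34.3), [660.94, -112.69, 12.0])
(249.4, 187.1, np.float64(33.7), np.float64(35.9), [661.68, -166.87, 12.0])
(108.2, 206.2, np.float64(28.4), np.float64(34.2), [518.12, -186.87, 12.0])
(295.6, 210.2, np.float64(20.3), np.float64(25.4), [708.84, -191.32, 12.0])
(250.5, 250.3, np.float64(20.6), np.float64(20.7), [662.86, -236.6, 12.0])
(97.8, 259.7, np.float64(140.6), np.float64(160.2), [498.85, -247.48, 12.0])
(163.4, 292.2, np.float64(24.7), np.float64(33.9), [565.96, -287.96, 12.0])
```

View pics/w7z.png

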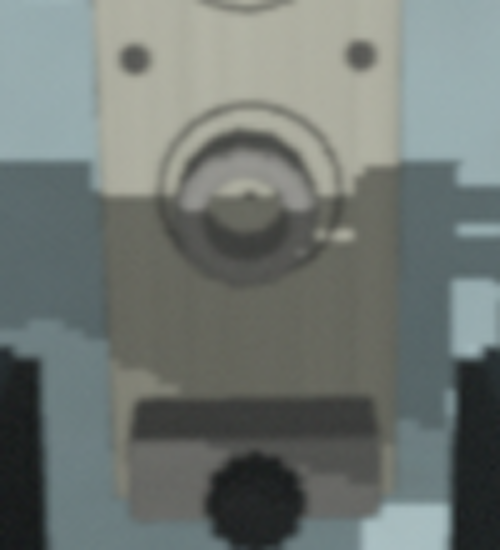

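>>> {"api": "send_rows", "payload": {
  "increments": [
    [48, [0.13, -0.09, 0], 0],
    [48, [0.24, -0.18, 0], 0],
    [48, [0.24, -0.18, 0], 0],
    [48, [0.24, -0.18, 0], 0],
    [48, [0.24, -0.18, 0], 0],
    [48, [0.24, -0.18, 0], 0],
    [48, [0.24, -0.18, 0], 0],
    [48, [0.24, -0.18, 0], 0],
    [48, [0.24, -0.18, 0], 0],
    [48, [0.24, -0.18, 0], 0],
    [48, [0.24, -0.18, 0], 0],
    [48, [0.24, -0.18, 0], 0],
    [48, [0.24, -0.18, 0], 0],
    [48, [0.24, -0.18, 0], 0],
    [48, [0.24, -0.18, 0], 0],
    [48, [0.2, -0.12, 0], 0],
    [48, [0, 0, 0], 0],
    [48, [0, 0, 0], 0],
    [48, [0, 0, 0], 0]
  ]
}}

```text
t: 12.33
tcp_pos: [388.4, 201.3, 141.0]
orientation: [-3.14, 0.001, 1.571]
wrist_force: [0.1, 0.1, -0.4]
grip_width: 48.0
```

```bash
python3 -c "
from h import *
s,p,im=shot('w8')"
```

```text
t 12.33 tcp [388.38 201.32 140.98] rpy [-3.1402e+00  1.3000e-03  1.5711e+00] j [0.452, 0.171, 1.971, -0.001, 1.001, 0.452] w 48.0 F [ 0.1  0.1 -0.4]
```

View pics/w8.png

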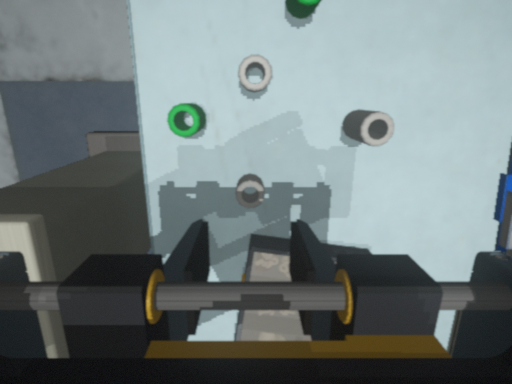

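```bash
python3 - <<'E'
from h import *
im=cv2.imread("pics/w8.png")
f=lambda r0,c0:cv2.resize(im[r0:r0+50,c0:c0+50],None,fx=8,fy=8,interpolation=cv2.INTER_CUBIC)
cv2.imwrite("pics/w8z.png",cv2.resize(np.hstack([f(165,225),f(48,230)]),None,fx=1,fy=1))
cv2.imwrite("pics/w8zb.png",f(102,350))
E
```

```text
(no output)
```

View pics/w8z.png

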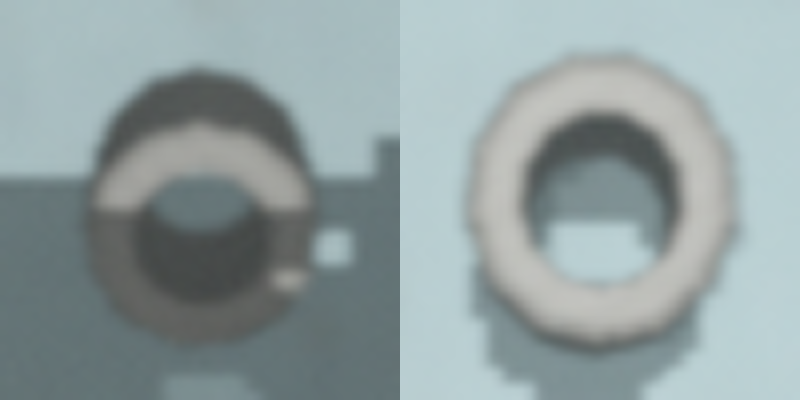

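View pics/w8zb.png

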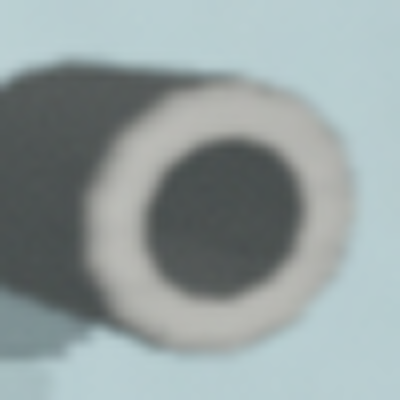

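```bash
python3 - <<'E'
from h import *
p=np.load("pics/w8.npz")
for n,u,v,h in[("C",249.8,193.9,32),("A",254.8,72.8,44),("B",377.1,128.8,56)]:
    X=ray(p,u,v,h);print(n,X.round(1), [np.linalg.norm(proj(p,X+[14,0,0])-proj(p,X-[14,0,0])).round(1)])
E
```

```text
C [388.  201.2  32. ] [np.float64(30.1)]
A [392.  305.5  44. ] [np.float64(35.2)]
B [489.8 262.8  56. ] [np.float64(35.1)]
```

>>> {"api": "send_rows", "payload": {
  "increments": [
    [48, [-0.001, -0.003, 0.1], 0],
    [48, [0, 0, 0.2], 0],
    [48, [0, 0, 0.25], 0],
    [48, [0, 0, 0.25], 0],
    [48, [0, 0, 0.25], 0],
    [48, [0, 0, 0.2], 0],
    [48, [0, 0, 0.08], 0],
    [48, [0, 0, 0], 0],
    [48, [0, 0, 0], 0]
  ]
}}

```text
t: 13.13
tcp_pos: [388.9, 201.4, 8.9]
orientation: [-3.141, 0.0, 1.57]
wrist_force: [0.8, -0.7, 0.8]
grip_width: 48.0
```

>>> {"api": "send_rows", "payload": {
  "increments": [
    [48, [-0.002, -0.006, 0.03], 0],
    [30, [0, 0, 0], 0],
    [20, [0, 0, 0], 0],
    [10, [0, 0, 0], 0],
    [10, [0, 0, 0], 0],
    [10, [0, 0, 0], 0],
    [10, [0, 0, 0], 0]
  ]
}}

```text
t: 13.72
tcp_pos: [388.3, 201.9, 6.4]
orientation: [3.14, -0.001, 1.571]
wrist_force: [0.6, -0.8, 5.3]
grip_width: 23.9
```

```bash
python3 - <<'E'
from h import *
s,p,im=shot('w9')
cv2.imwrite("pics/w9z.png",cv2.resize(im[210:330,190:310],None,fx=5,fy=5,interpolation=cv2.INTER_CUBIC))
c=((proj(p,[s["tcp_pos"][0],s["tcp_pos"][1],32])-[189.5,209.5])*5-.5);print(c)
E
```

```text
t 13.72 tcp [388.29 201.85   6.36] rpy [ 3.1402e+00 -5.0000e-04  1.5709e+00] j [0.453, 0.364, 2.145, -0.0, 0.631, 0.453] w 23.9 F [ 0.6 -0.8  5.3]
[305.28007565 291.8877487 ]
```

View pics/w9z.png

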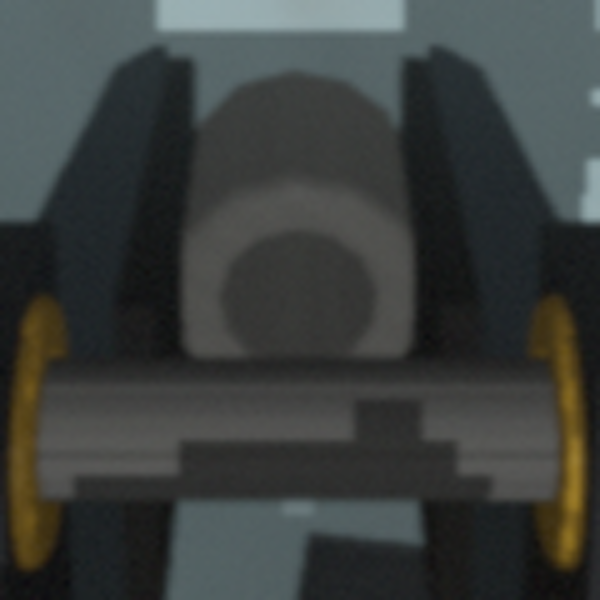

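>>> {"api": "send_rows", "payload": {
  "increments": [
    [10, [0, 0, -0.03], 0],
    [10, [0, 0, -0.12], 0],
    [10, [0, 0, -0.25], 0],
    [10, [0, 0, -0.25], 0],
    [10, [0, 0, -0.25], 0],
    [10, [0, 0, -0.25], 0],
    [10, [0, 0, -0.25], 0],
    [10, [0, 0, -0.1], 0],
    [10, [0, 0, 0], 0]
  ]
}}

```text
t: 14.52
tcp_pos: [388.8, 202.2, 158.0]
orientation: [3.137, -0.002, 1.571]
wrist_force: [0.5, -0.2, -1.3]
grip_width: 23.7
```

>>> {"api": "send_rows", "payload": {
  "increments": [
    [10, [-0.13, 0.11, 0], 0],
    [10, [-0.24, 0.21, 0], 0],
    [10, [-0.24, 0.21, 0], 0],
    [10, [-0.24, 0.21, 0], 0],
    [10, [-0.24, 0.21, 0], 0],
    [10, [-0.24, 0.21, 0], 0],
    [10, [-0.24, 0.21, 0], 0],
    [10, [-0.24, 0.21, 0], 0],
    [10, [-0.24, 0.21, 0], 0],
    [10, [-0.24, 0.21, 0], 0],
    [10, [-0.24, 0.21, 0], 0],
    [10, [-0.24, 0.21, 0], 0],
    [10, [-0.24, 0.21, 0], 0],
    [10, [-0.125, 0.11, 0], 0],
    [10, [0, 0, 0], 0],
    [10, [0, 0, 0], 0],
    [10, [0, 0, 0], 0]
  ]
}}

```text
t: 15.93
tcp_pos: [660.3, -111.1, 154.2]
orientation: [-3.138, -0.001, 1.571]
wrist_force: [-0.2, 0.5, -2.2]
grip_width: 23.7
```

>>> {"api": "send_rows", "payload": {
  "increments": [
    [10, [0, 0, 0.1], 0],
    [10, [0, 0, 0.22], 0],
    [10, [0, 0, 0.25], 0],
    [10, [0, 0, 0.25], 0],
    [10, [0, 0, 0.22], 0],
    [10, [0, 0, 0.15], 0],
    [10, [0, 0, 0], 0],
    [10, [0, 0, 0], 0],
    [10, [0, 0, 0], 0]
  ]
}}

```text
t: 16.68
tcp_pos: [662.2, -111.5, 37.9]
orientation: [3.14, 0.0, 1.571]
wrist_force: [-0.4, 0.7, -1.5]
grip_width: 24.0
```

```bash
python3 -c "
from h import *
s,p,im=shot('w10');rings(im,p)"
```

```text
t 16.68 tcp [ 662.18 -111.51   37.91] rpy [3.1399e+00 3.0000e-04 1.5713e+00] j [-0.184, 0.608, 1.552, -0.0, 0.98, -0.184] w 24.0 F [-0.4  0.7 -1.5]
(245.3, 53.6, np.float64(37.5), np.float64(40.8), [659.27, -2.31, 12.0])
(245.4, 53.7, np.float64(34.3), np.float64(37.4), [659.29, -2.35, 12.0])
(247.0, 149.3, np.float64(37.6), np.float64(37.7), [660.12, -57.38, 12.0])
(247.0, 149.4, np.float64(34.1), np.float64(34.2), [660.12, -57.44, 12.0])
(6.5, 153.3, np.float64(9.5), np.float64(10.4), [508.69, -59.9, 12.0])
(110.8, 253.8, np.float64(18.6), np.float64(23.5), [565.25, -130.07, 12.0])
(249.1, 268.9, np.float64(16.8), np.float64(19.6), [661.46, -141.94, 12.0])
(97.7, 331.3, np.float64(11.9), np.float64(14.4), [546.86, -195.14, 12.0])
```

View pics/w10.png

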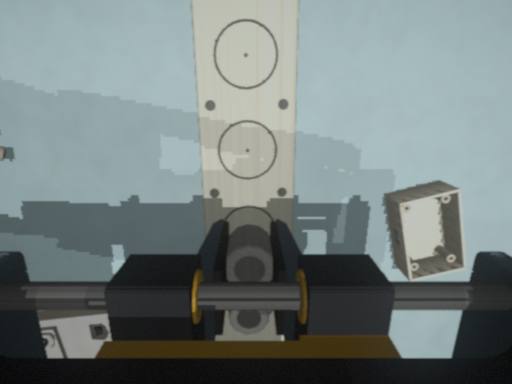

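>>> {"api": "send_rows", "payload": {
  "increments": [
    [10, [0, -0.004, 0.08], 0],
    [10, [0, 0, 0.07], 0],
    [10, [0, 0, 0.03], 0],
    [10, [0, 0, 0.01], 0],
    [10, [0, 0, 0], 0],
    [10, [0, 0, 0], 0]
  ]
}}

```text
t: 17.23
tcp_pos: [660.8, -111.9, 18.4]
orientation: [-3.141, -0.0, 1.571]
wrist_force: [-3.0, 0.8, 5.9]
grip_width: 24.0
```

>>> {"api": "send_rows", "payload": {
  "increments": [
    [10, [0, 0.004, -0.01], 0],
    [10, [0, 0, 0], 0],
    [10, [0, 0, 0], 0]
  ]
}}

```text
t: 17.48
tcp_pos: [661.9, -112.0, 18.5]
orientation: [3.141, 0.0, 1.571]
wrist_force: [0.2, 0.1, 0.6]
grip_width: 23.9
```

>>> {"api": "send_rows", "payload": {
  "increments": [
    [10, [0, 0, 0], 0]
  ]
}}

```text
t: 17.57
tcp_pos: [661.9, -112.0, 18.5]
orientation: [3.141, 0.0, 1.571]
wrist_force: [-0.2, 0.2, -1.8]
grip_width: 23.7
```

>>> {"api": "send_rows", "payload": {
  "increments": [
    [10, [0.004, -0.002, 0.004], 0],
    [10, [0, 0, 0], 0],
    [30, [0, 0, 0], 0],
    [34, [0, 0, 0], 0],
    [40, [0, 0, 0], 0],
    [48, [0, 0, 0], 0],
    [48, [0, 0, -0.1], 0],
    [48, [0, 0, -0.25], 0],
    [48, [0, 0, -0.25], 0],
    [48, [0, 0, -0.25], 0],
    [48, [0, 0, -0.25], 0],
    [48, [0, 0, -0.15], 0],
    [48, [0, 0, 0], 0],
    [48, [0, 0, 0], 0]
  ]
}}

```text
t: 18.73
tcp_pos: [661.8, -111.6, 144.7]
orientation: [3.139, 0.001, 1.571]
wrist_force: [0.4, 0.1, -0.6]
grip_width: 47.8
```

```bash
python3 -c "
from h import *
s,p,im=shot('w11');rings(im,p)
cv2.imwrite('pics/w11z.png',cv2.resize(im[140:260,200:300],None,fx=5,fy=5,interpolation=cv2.INTER_CUBIC))"
```

```text
t 18.73 tcp [ 661.84 -111.59  144.67] rpy [3.1393e+00 5.0000e-04 1.5707e+00] j [-0.184, 0.514, 1.429, -0.0, 1.196, -0.184] w 47.8 F [ 0.4  0.1 -0.6]
(246.7, 70.5, np.float64(33.6), np.float64(36.3), [659.2, -2.64, 12.0])
(246.7, 70.5, np.float64(38.0), np.float64(40.7), [659.2, -2.6, 12.0])
(247.8, 132.5, np.float64(38.2), np.float64(38.7), [660.04, -57.66, 12.0])
(247.7, 132.6, np.float64(33.5), np.float64(34.1), [660.02, -57.72, 12.0])
(90.1, 169.6, np.float64(87.0), np.float64(116.2), [504.47, -93.51, 12.0])
(248.6, 187.2, np.float64(33.1), np.float64(35.9), [660.78, -111.71, 12.0])
(368.7, 188.1, np.float64(44.1), np.float64(61.6), [781.47, -112.74, 12.0])
(249.5, 239.0, np.float64(33.5), np.float64(35.0), [661.64, -168.46, 12.0])
```

View pics/w11z.png

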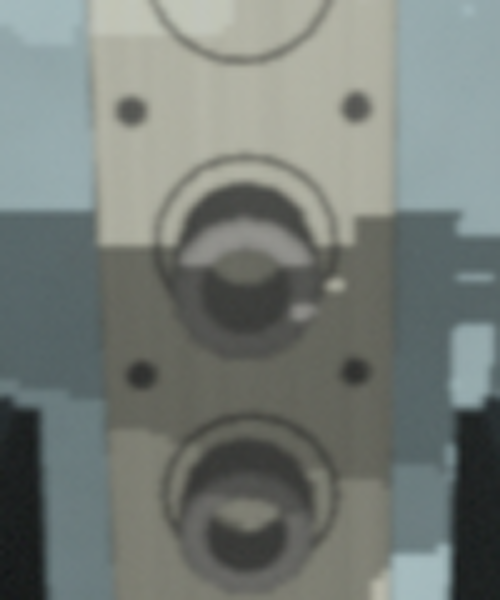

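```bash
python3 - <<'E'
from h import *
p=np.load("pics/w11.npz")
f=lambda X:((proj(p,X)-[199.5,139.5])*5-.5).round(0)
for cx,cy,h in((660.9,-112.6,32),(661.7,-167.6,20)):
    print("ring back",f([cx,cy+18,12]),"sleeve back base",f([cx,cy+14,12]),"top back",f([cx,cy+14,12+h]),"top front",f([cx,cy-14,12+h]),"left/right",f([cx-14,cy,12+h]),f([cx+14,cy,12+h]))
E
```

```text
ring back [246. 155.] sleeve back base [246. 174.] top back [246. 215.] top front [246. 362.] left/right [169. 290.] [323. 290.]
ring back [250. 414.] sleeve back base [250. 432.] top back [250. 471.] top front [250. 599.] left/right [180. 536.] [320. 535.]
```

>>> {"api": "send_rows", "payload": {
  "increments": [
    [48, [0.13, -0.09, 0], 0],
    [48, [0.25, -0.16, 0], 0],
    [48, [0.25, -0.16, 0], 0],
    [48, [0.25, -0.16, 0], 0],
    [48, [0.25, -0.16, 0], 0],
    [48, [0.25, -0.16, 0], 0],
    [48, [0.25, -0.16, 0], 0],
    [48, [0.25, -0.16, 0], 0],
    [48, [0.25, -0.16, 0], 0],
    [48, [0.25, -0.16, 0], 0],
    [48, [0.25, -0.16, 0], 0],
    [48, [0.25, -0.16, 0], 0],
    [48, [0.25, -0.16, 0], 0],
    [48, [0.25, -0.16, 0], 0],
    [48, [0.25, -0.16, 0], 0],
    [48, [0.25, -0.16, 0], 0],
    [48, [0.25, -0.16, 0], 0],
    [48, [0.04, -0.05, 0], 0],
    [48, [0, 0, 0], 0],
    [48, [0, 0, 0], 0]
  ]
}}

```text
t: 20.45
tcp_pos: [391.1, 304.7, 142.4]
orientation: [-3.14, 0.002, 1.572]
wrist_force: [0.2, -0.2, 0.3]
grip_width: 47.7
```

```bash
python3 - <<'E'
from h import *
s,p,im=shot('w12')
cv2.imwrite("pics/w12z.png",cv2.resize(im[130:250,190:310],None,fx=5,fy=5,interpolation=cv2.INTER_CUBIC))
for x,y in((392,305.5),):
    print([((proj(p,[x+a,y+b,44])-[189.5,129.5])*5-.5).round() for a,b in((0,0),(14,0),(-14,0),(0,14),(0,-14))])
E
```

```text
t 20.45 tcp [391.05 304.73 142.39] rpy [-3.1401e+00  2.0000e-03  1.5718e+00] j [0.639, 0.258, 1.849, -0.001, 1.037, 0.639] w 47.7 F [ 0.2 -0.2  0.3]
[array([308., 334.]), array([386., 334.]), array([230., 333.]), array([309., 258.]), array([308., 407.])]
```

View pics/w12z.png

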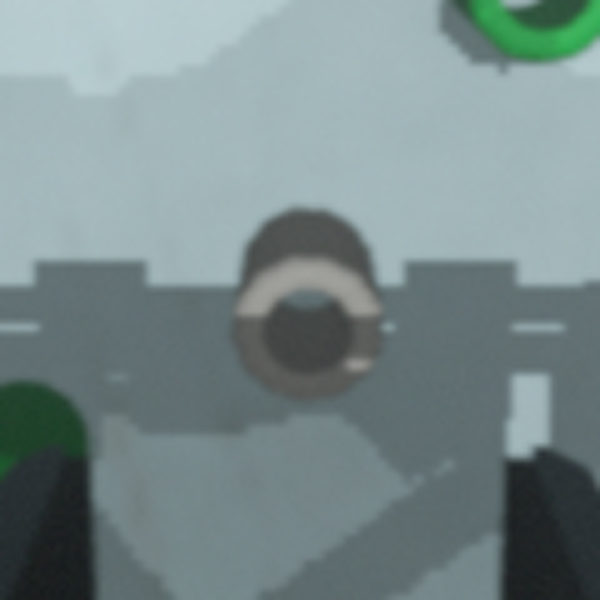

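>>> {"api": "send_rows", "payload": {
  "increments": [
    [48, [0.016, 0.006, 0.1], 0],
    [48, [0, 0, 0.2], 0],
    [48, [0, 0, 0.25], 0],
    [48, [0, 0, 0.25], 0],
    [48, [0, 0, 0.25], 0],
    [48, [0, 0, 0.2], 0],
    [48, [0, 0, 0.08], 0],
    [48, [0, 0, 0], 0],
    [48, [0, 0, 0], 0],
    [48, [0, 0, 0], 0]
  ]
}}

```text
t: 21.33
tcp_pos: [393.2, 307.4, 11.3]
orientation: [3.14, -0.001, 1.57]
wrist_force: [0.8, -0.1, 0.3]
grip_width: 48.0
```

>>> {"api": "send_rows", "payload": {
  "increments": [
    [48, [-0.006, -0.01, 0.02], 0],
    [30, [0, 0, 0], 0],
    [20, [0, 0, 0], 0],
    [10, [0, 0, 0], 0],
    [10, [0, 0, 0], 0],
    [10, [0, 0, 0], 0],
    [10, [0, 0, 0], 0]
  ]
}}

```text
t: 21.92
tcp_pos: [391.7, 306.8, 8.8]
orientation: [3.14, -0.001, 1.571]
wrist_force: [1.0, -0.9, 3.9]
grip_width: 24.6
```

```bash
python3 - <<'E'
from h import *
s,p,im=shot('w13')
cv2.imwrite("pics/w13z.png",cv2.resize(im[210:330,190:310],None,fx=5,fy=5,interpolation=cv2.INTER_CUBIC))
T=s["tcp_pos"]
for h in (0,44):
  print([((proj(p,[T[0]+a,T[1]+b,h])-[189.5,209.5])*5-.5).round() for a,b in((0,0),(14,0),(-14,0),(0,14),(0,-14),(0,8))])
E
```

```text
t 21.92 tcp [391.7  306.77   8.84] rpy [ 3.1404e+00 -6.0000e-04  1.5709e+00] j [0.641, 0.429, 2.008, -0.0, 0.703, 0.642] w 24.6 F [ 1.  -0.9  3.9]
[array([304., 151.]), array([415., 151.]), array([192., 151.]), array([304.,  47.]), array([304., 251.]), array([304.,  92.])]
[array([305., 341.]), array([448., 341.]), array([163., 341.]), array([306., 213.]), array([305., 463.]), array([306., 269.])]
```

View pics/w13z.png

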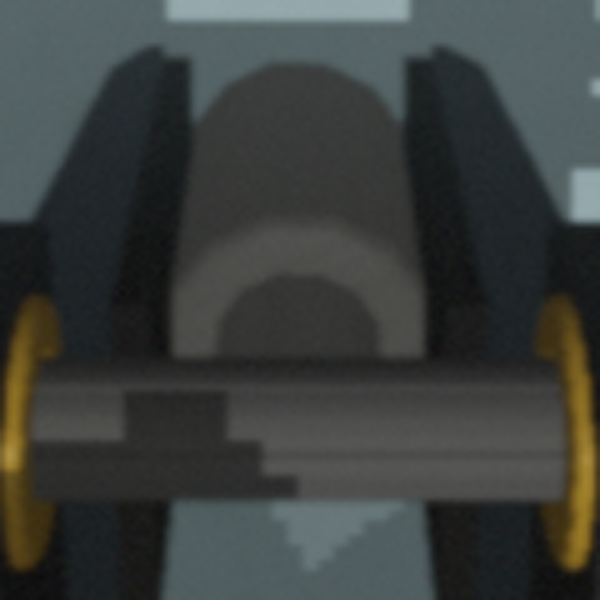

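>>> {"api": "send_rows", "payload": {
  "increments": [
    [10, [0, 0, -0.03], 0],
    [10, [0, 0, -0.12], 0],
    [10, [0, 0, -0.25], 0],
    [10, [0, 0, -0.25], 0],
    [10, [0, 0, -0.25], 0],
    [10, [0, 0, -0.25], 0],
    [10, [0, 0, -0.25], 0],
    [10, [0, 0, -0.1], 0],
    [10, [0, 0, 0], 0]
  ]
}}

```text
t: 22.72
tcp_pos: [392.0, 307.3, 160.4]
orientation: [3.138, -0.003, 1.571]
wrist_force: [0.9, 0.2, -1.2]
grip_width: 25.0
```

>>> {"api": "send_rows", "payload": {
  "increments": [
    [10, [-0.12, 0.09, 0], 0],
    [10, [-0.25, 0.185, 0], 0],
    [10, [-0.25, 0.185, 0], 0],
    [10, [-0.25, 0.185, 0], 0],
    [10, [-0.25, 0.185, 0], 0],
    [10, [-0.25, 0.185, 0], 0],
    [10, [-0.25, 0.185, 0], 0],
    [10, [-0.25, 0.185, 0], 0],
    [10, [-0.25, 0.185, 0], 0],
    [10, [-0.25, 0.185, 0], 0],
    [10, [-0.25, 0.185, 0], 0],
    [10, [-0.25, 0.185, 0], 0],
    [10, [-0.25, 0.185, 0], 0],
    [10, [-0.25, 0.185, 0], 0],
    [10, [-0.25, 0.19, 0], 0],
    [10, [-0.02, 0.01, 0], 0],
    [10, [0, 0, 0], 0],
    [10, [0, 0, 0], 0]
  ]
}}

```text
t: 24.22
tcp_pos: [659.2, -57.2, 156.0]
orientation: [-3.137, -0.001, 1.57]
wrist_force: [0.4, 1.2, -2.7]
grip_width: 24.3
```

>>> {"api": "send_rows", "payload": {
  "increments": [
    [10, [0, 0, 0.1], 0],
    [10, [0, 0, 0.22], 0],
    [10, [0, 0, 0.25], 0],
    [10, [0, 0, 0.25], 0],
    [10, [0, 0, 0.22], 0],
    [10, [0, 0, 0.12], 0],
    [10, [0, 0, 0], 0],
    [10, [0, 0, 0], 0],
    [10, [0, 0, 0], 0],
    [10, [0, 0, 0], 0]
  ]
}}

```text
t: 25.05
tcp_pos: [661.8, -57.5, 44.3]
orientation: [3.138, 0.0, 1.571]
wrist_force: [-0.2, -0.8, -1.5]
grip_width: 24.9
```

```bash
python3 -c "
from h import *
s,p,im=shot('w14');rings(im,p)"
```

```text
t 25.05 tcp [661.78 -57.49  44.26] rpy [3.1382e+00 4.0000e-04 1.5709e+00] j [-0.104, 0.591, 1.567, -0.0, 0.981, -0.104] w 24.9 F [-0.2 -0.8 -1.5]
(270.2, 57.6, np.float64(9.0), np.float64(9.4), [673.72, 50.37, 12.0])
(246.2, 146.3, np.float64(37.6), np.float64(37.7), [659.23, -2.42, 12.0])
(246.2, 146.4, np.float64(34.1), np.float64(34.3), [659.23, -2.45, 12.0])
(249.2, 276.5, np.float64(15.8), np.float64(21.1), [661.18, -97.91, 12.0])
(249.5, 296.6, np.float64(69.4), np.float64(90.8), [661.35, -115.11, 12.0])
(249.0, 323.1, np.float64(14.7), np.float64(18.8), [661.01, -138.93, 12.0])
(427.0, 333.2, np.float64(44.9), np.float64(54.9), [800.67, -148.72, 12.0])
```

View pics/w14.png

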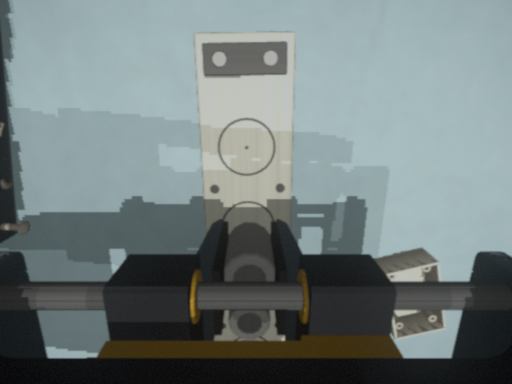

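>>> {"api": "send_rows", "payload": {
  "increments": [
    [10, [0.004, -0.007, 0.08], 0],
    [10, [0, 0, 0.08], 0],
    [10, [0, 0, 0.04], 0],
    [10, [0, 0, 0.02], 0],
    [10, [0, 0, 0], 0],
    [10, [0, 0, 0], 0],
    [10, [0, 0, 0], 0]
  ]
}}

```text
t: 25.68
tcp_pos: [659.1, -57.1, 20.8]
orientation: [-3.14, -0.0, 1.571]
wrist_force: [-3.3, 0.2, 5.5]
grip_width: 24.6
```

>>> {"api": "send_rows", "payload": {
  "increments": [
    [10, [0, 0.004, -0.012], 0],
    [10, [0, 0, 0], 0],
    [10, [0, 0, 0], 0],
    [10, [0, 0, 0], 0]
  ]
}}

```text
t: 26.02
tcp_pos: [660.3, -57.2, 21.2]
orientation: [-3.141, 0.0, 1.571]
wrist_force: [-0.8, 0.6, -0.5]
grip_width: 24.6
```

>>> {"api": "send_rows", "payload": {
  "increments": [
    [10, [0.001, 0.004, 0], 0],
    [10, [0, 0, 0.003], 0],
    [10, [0, 0, 0], 0],
    [30, [0, 0, 0], 0],
    [34, [0, 0, 0], 0],
    [40, [0, 0, 0], 0],
    [48, [0, 0, 0], 0],
    [48, [0, 0, -0.1], 0],
    [48, [0, 0, -0.25], 0],
    [48, [0, 0, -0.25], 0],
    [48, [0, 0, -0.25], 0],
    [48, [0, 0, -0.25], 0],
    [48, [0, 0, -0.15], 0],
    [48, [0, 0, 0], 0],
    [48, [0, 0, 0], 0]
  ]
}}

```text
t: 27.27
tcp_pos: [661.1, -57.1, 147.6]
orientation: [3.139, 0.0, 1.571]
wrist_force: [0.2, 0.2, 0.3]
grip_width: 48.0
```

```bash
python3 -c "
from h import *
s,p,im=shot('w15');rings(im,p)
cv2.imwrite('pics/w15z.png',cv2.resize(im[140:260,200:300],None,fx=5,fy=5,interpolation=cv2.INTER_CUBIC))
f=lambda X:((proj(p,X)-[199.5,139.5])*5-.5).round(0)
for cx,cy,h in((660.0,-57.6,44),(660.9,-112.6,32)):
    print('ring back',f([cx,cy+18,12]),'top back',f([cx,cy+14,12+h]),'top front',f([cx,cy-14,12+h]),'left/right',f([cx-14,cy,12+h]),f([cx+14,cy,12+h]))
"
```

```text
t 27.27 tcp [661.09 -57.1  147.63] rpy [3.1391e+00 4.0000e-04 1.5708e+00] j [-0.103, 0.5, 1.446, -0.0, 1.193, -0.103] w 48.0 F [0.2 0.2 0.3]
(247.7, 131.7, np.float64(33.5), np.float64(34.3), [659.17, -2.65, 12.0])
(247.7, 131.7, np.float64(38.3), np.float64(38.7), [659.17, -2.64, 12.0])
(248.5, 186.6, np.float64(34.6), np.float64(36.2), [659.95, -57.37, 12.0])
(249.2, 239.9, np.float64(34.2), np.float64(39.2), [660.64, -116.41, 12.0])
(250.4, 282.1, np.float64(32.1), np.float64(36.7), [661.85, -167.97, 12.0])
(158.8, 350.1, np.float64(32.4), np.float64(37.4), [551.66, -261.39, 12.0])
ring back [245. 149.] top back [245. 226.] top front [245. 377.] left/right [165. 303.] [325. 303.]
ring back [249. 406.] top back [250. 488.] top front [250. 619.] left/right [178. 554.] [322. 554.]
```

View pics/w15z.png

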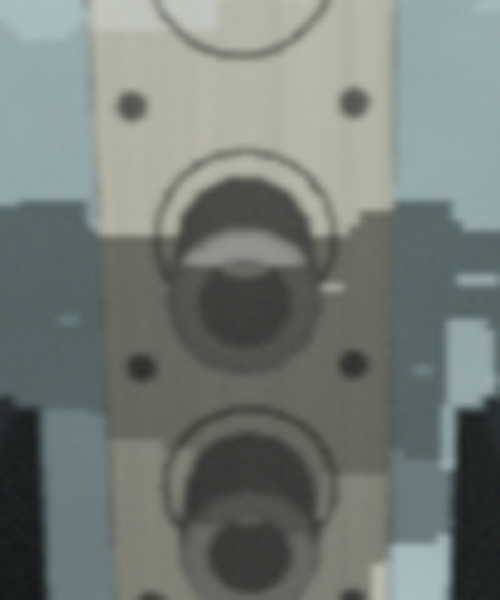

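>>> {"api": "send_rows", "payload": {
  "increments": [
    [48, [0.05, -0.12, 0], 0],
    [48, [0.1, -0.25, 0], 0],
    [48, [0.1, -0.25, 0], 0],
    [48, [0.1, -0.25, 0], 0],
    [48, [0.1, -0.25, 0], 0],
    [48, [0.1, -0.25, 0], 0],
    [48, [0.15, -0.25, 0], 0],
    [48, [0.25, -0.09, 0], 0],
    [48, [0.25, 0, 0], 0],
    [48, [0.25, 0, 0], 0],
    [48, [0.25, 0, 0], 0],
    [48, [0.25, 0, 0], 0],
    [48, [0.25, 0, 0], 0],
    [48, [0.25, 0, 0], 0],
    [48, [0.25, 0, 0], 0],
    [48, [0.25, 0, 0], 0],
    [48, [0.25, 0, 0], 0],
    [48, [0.05, 0, 0], 0],
    [48, [0, 0, 0], 0],
    [48, [0, 0, 0], 0]
  ]
}}

```text
t: 28.98
tcp_pos: [488.9, 267.1, 145.0]
orientation: [-3.139, 0.002, 1.571]
wrist_force: [-0.9, -0.7, -0.5]
grip_width: 47.8
```

```bash
python3 - <<'E'
from h import *
s,p,im=shot('w16')
cv2.imwrite("pics/w16z.png",cv2.resize(im[130:250,190:310],None,fx=5,fy=5,interpolation=cv2.INTER_CUBIC))
for x,y in((490,263),):
    print([((proj(p,[x+a,y+b,56])-[189.5,129.5])*5-.5).round() for a,b in((0,0),(14,0),(-14,0),(0,14),(0,-14))])
E
```

```text
t 28.98 tcp [488.91 267.13 145.05] rpy [-3.1391e+00  2.1000e-03  1.5714e+00] j [0.48, 0.346, 1.709, -0.001, 1.09, 0.48] w 47.8 F [-0.9 -0.7 -0.5]
[array([310., 376.]), array([390., 376.]), array([230., 376.]), array([310., 299.]), array([310., 451.])]
```

View pics/w16z.png

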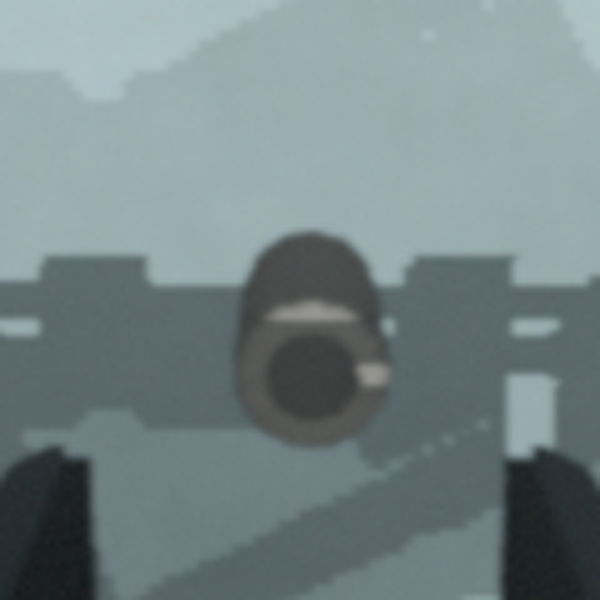

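View pics/w16.png

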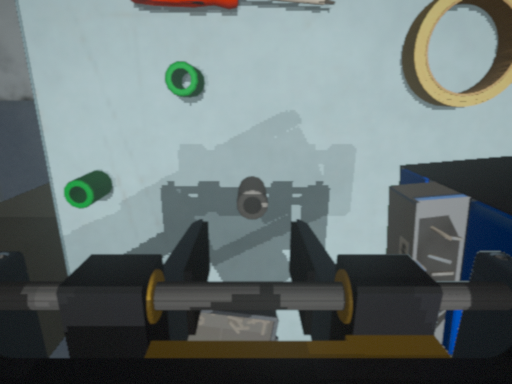

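>>> {"api": "send_rows", "payload": {
  "increments": [
    [48, [-0.046, 0, 0.05], 0],
    [48, [0, 0, 0.2], 0],
    [48, [0, 0, 0.25], 0],
    [48, [0, 0, 0.25], 0],
    [48, [0, 0, 0.25], 0],
    [48, [0, 0, 0.2], 0],
    [48, [0, 0, 0.1], 0],
    [48, [0, 0, 0], 0],
    [48, [0, 0, 0], 0],
    [48, [0, 0, 0], 0]
  ]
}}

```text
t: 29.87
tcp_pos: [490.8, 263.4, 17.5]
orientation: [3.139, -0.001, 1.57]
wrist_force: [-0.4, -0.2, -1.4]
grip_width: 48.0
```

>>> {"api": "send_rows", "payload": {
  "increments": [
    [48, [0, -0.005, 0.04], 0],
    [30, [0, 0, 0], 0],
    [20, [0, 0, 0], 0],
    [10, [0, 0, 0], 0],
    [10, [0, 0, 0], 0],
    [10, [0, 0, 0], 0],
    [10, [0, 0, 0], 0]
  ]
}}

```text
t: 30.45
tcp_pos: [489.9, 263.6, 12.8]
orientation: [3.14, -0.001, 1.571]
wrist_force: [1.6, 0.1, 2.8]
grip_width: 23.6
```

```bash
python3 - <<'E'
from h import *
s,p,im=shot('w17')
cv2.imwrite("pics/w17z.png",cv2.resize(im[210:330,190:310],None,fx=5,fy=5,interpolation=cv2.INTER_CUBIC))
T=s["tcp_pos"]
print([((proj(p,[T[0]+a,T[1]+b,56])-[189.5,209.5])*5-.5).round() for a,b in((0,0),(14,0),(-14,0),(0,14),(0,-14),(0,8))])
E
```

```text
t 30.45 tcp [489.95 263.61  12.77] rpy [ 3.1400e+00 -5.0000e-04  1.5708e+00] j [0.473, 0.492, 1.867, -0.0, 0.781, 0.473] w 23.6 F [1.6 0.1 2.8]
[array([306., 388.]), array([456., 388.]), array([156., 388.]), array([306., 254.]), array([306., 515.]), array([306., 313.])]
```

View pics/w17z.png

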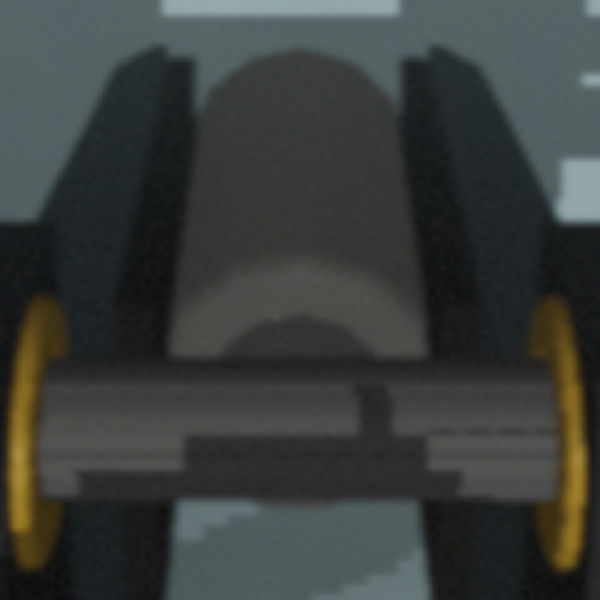

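>>> {"api": "send_rows", "payload": {
  "increments": [
    [10, [0, 0, -0.03], 0],
    [10, [0, 0, -0.12], 0],
    [10, [0, 0, -0.25], 0],
    [10, [0, 0, -0.25], 0],
    [10, [0, 0, -0.25], 0],
    [10, [0, 0, -0.25], 0],
    [10, [0, 0, -0.25], 0],
    [10, [0, 0, -0.1], 0],
    [10, [0, 0, 0], 0]
  ]
}}

```text
t: 31.25
tcp_pos: [490.1, 263.9, 164.4]
orientation: [3.138, -0.002, 1.571]
wrist_force: [0.8, -0.2, -2.0]
grip_width: 24.0
```

>>> {"api": "send_rows", "payload": {
  "increments": [
    [10, [-0.13, 0, 0], 0],
    [10, [-0.25, 0, 0], 0],
    [10, [-0.25, 0, 0], 0],
    [10, [-0.25, 0, 0], 0],
    [10, [-0.25, 0, 0], 0],
    [10, [-0.25, 0, 0], 0],
    [10, [-0.25, 0, 0], 0],
    [10, [-0.25, 0, 0], 0],
    [10, [-0.25, 0.1, 0], 0],
    [10, [-0.15, 0.22, 0], 0],
    [10, [-0.1, 0.25, 0], 0],
    [10, [-0.1, 0.25, 0], 0],
    [10, [-0.1, 0.25, 0], 0],
    [10, [-0.05, 0.25, 0], 0],
    [10, [-0.03, 0.25, 0], 0],
    [10, [0, 0.13, 0], 0],
    [10, [0, 0, 0], 0],
    [10, [0, 0, 0], 0],
    [10, [0, 0, 0], 0]
  ]
}}

```text
t: 32.83
tcp_pos: [657.2, -3.0, 160.4]
orientation: [-3.137, 0.0, 1.571]
wrist_force: [-0.0, -0.7, -1.9]
grip_width: 23.8
```

>>> {"api": "send_rows", "payload": {
  "increments": [
    [10, [0.005, 0, 0.1], 0],
    [10, [0, 0, 0.22], 0],
    [10, [0, 0, 0.25], 0],
    [10, [0, 0, 0.25], 0],
    [10, [0, 0, 0.22], 0],
    [10, [0, 0, 0.12], 0],
    [10, [0, 0, 0], 0],
    [10, [0, 0, 0], 0],
    [10, [0, 0, 0], 0],
    [10, [0, 0, 0], 0]
  ]
}}

```text
t: 33.67
tcp_pos: [660.4, -2.2, 48.2]
orientation: [3.138, 0.0, 1.571]
wrist_force: [-0.2, 0.1, -2.7]
grip_width: 23.8
```

```bash
python3 -c "
from h import *
s,p,im=shot('w18');rings(im,p)"
```

```text
t 33.67 tcp [660.41  -2.17  48.23] rpy [3.1380e+00 1.0000e-04 1.5707e+00] j [-0.021, 0.582, 1.573, -0.0, 0.983, -0.021] w 23.8 F [-0.2  0.1 -2.7]
(304.0, 241.3, np.float64(25.6), np.float64(32.1), [699.45, -16.19, 12.0])
(129.9, 313.0, np.float64(37.4), np.float64(46.9), [566.73, -77.18, 12.0])
(198.9, 313.9, np.float64(57.2), np.float64(61.8), [620.46, -78.16, 12.0])
(249.4, 325.5, np.float64(27.2), np.float64(34.2), [659.92, -89.13, 12.0])
```

View pics/w18.png

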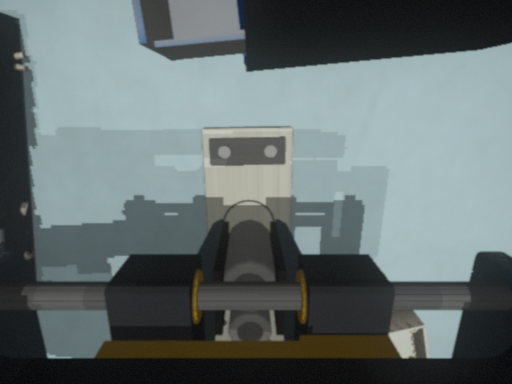

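>>> {"api": "send_rows", "payload": {
  "increments": [
    [10, [0, -0.002, 0.08], 0],
    [10, [0, 0, 0.08], 0],
    [10, [0, 0, 0.04], 0],
    [10, [0, 0, 0.016], 0],
    [10, [0, 0, 0], 0],
    [10, [0, 0, 0], 0],
    [10, [0, 0, 0], 0]
  ]
}}

```text
t: 34.3
tcp_pos: [658.3, -2.2, 24.7]
orientation: [-3.14, 0.0, 1.571]
wrist_force: [-3.1, 0.1, 3.3]
grip_width: 23.8
```

>>> {"api": "send_rows", "payload": {
  "increments": [
    [10, [0, 0.006, -0.012], 0],
    [10, [0, 0, 0], 0],
    [10, [0, 0, 0], 0],
    [10, [0, 0, 0], 0]
  ]
}}

```text
t: 34.63
tcp_pos: [659.8, -2.2, 25.6]
orientation: [3.142, 0.0, 1.571]
wrist_force: [-0.6, 0.1, -1.4]
grip_width: 24.0
```

>>> {"api": "send_rows", "payload": {
  "increments": [
    [10, [0.001, 0.002, 0.005], 0],
    [10, [0, 0, 0.002], 0],
    [10, [0, 0, 0], 0],
    [30, [0, 0, 0], 0],
    [34, [0, 0, 0], 0],
    [40, [0, 0, 0], 0],
    [48, [0, 0, 0], 0],
    [48, [0, 0, -0.1], 0],
    [48, [0, 0, -0.25], 0],
    [48, [0, 0, -0.25], 0],
    [48, [0, 0, -0.25], 0],
    [48, [0, 0, -0.25], 0],
    [48, [0, 0, -0.25], 0],
    [48, [0, 0, -0.15], 0],
    [48, [0, 0, 0], 0],
    [48, [0, 0, 0], 0]
  ]
}}

```text
t: 35.97
tcp_pos: [660.1, -2.1, 176.5]
orientation: [3.139, 0.0, 1.571]
wrist_force: [0.5, 0.4, -0.4]
grip_width: 48.0
```

```bash
python3 -c "
from h import *
s,p,im=shot('w19')
cv2.imwrite('pics/w19z.png',cv2.resize(im[140:260,200:300],None,fx=5,fy=5,interpolation=cv2.INTER_CUBIC))
f=lambda X:((proj(p,X)-[199.5,139.5])*5-.5).round(0)
for cx,cy,h in((659.2,-2.6,56),(660.0,-57.6,44)):
    print('ring back',f([cx,cy+18,12]),'top back',f([cx,cy+14,12+h]),'top front',f([cx,cy-14,12+h]),'left/right',f([cx-14,cy,12+h]),f([cx+14,cy,12+h]))
"
```

```text
t 35.97 tcp [660.13  -2.08 176.48] rpy [3.1392e+00 2.0000e-04 1.5707e+00] j [-0.021, 0.476, 1.413, -0.0, 1.251, -0.02] w 48.0 F [ 0.5  0.4 -0.4]
ring back [246. 121.] top back [246. 202.] top front [246. 346.] left/right [170. 275.] [321. 275.]
ring back [249. 360.] top back [250. 453.] top front [250. 578.] left/right [181. 517.] [319. 516.]
```

View pics/w19z.png

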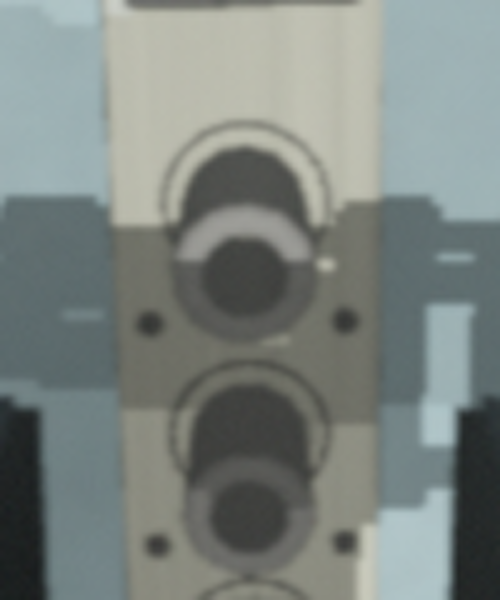

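>>> {"api": "send_rows", "payload": {
  "increments": [
    [48, [0, -0.12, -0.05], 0],
    [48, [0, -0.25, -0.05], 0],
    [48, [0, -0.25, -0.05], 0],
    [48, [0, -0.25, -0.05], 0],
    [48, [0, -0.25, -0.05], 0],
    [48, [0, -0.25, 0], 0],
    [48, [0, -0.25, 0], 0],
    [48, [0, -0.25, 0], 0],
    [48, [0, -0.13, 0], 0],
    [48, [0, 0, 0], 0],
    [48, [0, 0, 0], 0]
  ]
}}

```text
t: 36.93
tcp_pos: [458.9, -2.0, 199.8]
orientation: [-3.141, 0.0, 1.571]
wrist_force: [0.6, -0.2, 1.0]
grip_width: 47.9
```

```bash
python3 -c "
from h import *
ims=[]
for n,(a,b,c,d) in dict(scene=(120,290,130,330),side=(120,300,165,385)).items():
    im=bot.capture(n)[:,:,::-1];z=cv2.resize(im[a:b,c:d],None,fx=3.4,fy=3.3,interpolation=cv2.INTER_CUBIC);cv2.imwrite(f'pics/{n}_end.png',z)
print(bot.sense()['t'],bot.sense()['tcp_pos'],bot.sense()['wrist_force'])
"
```

```text
37.0333 [460.442116    -2.04973886 199.9873632 ] [ 0.21805392  0.24310479 -0.1346383 ]
```

View pics/scene_end.png

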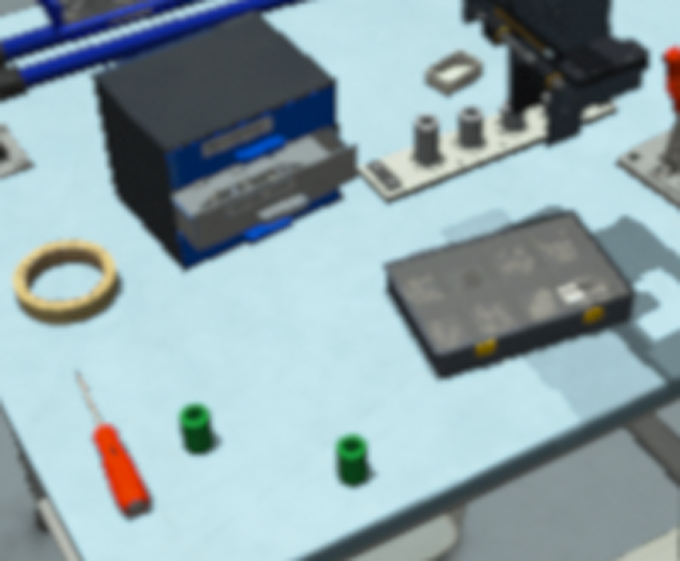

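View pics/side_end.png

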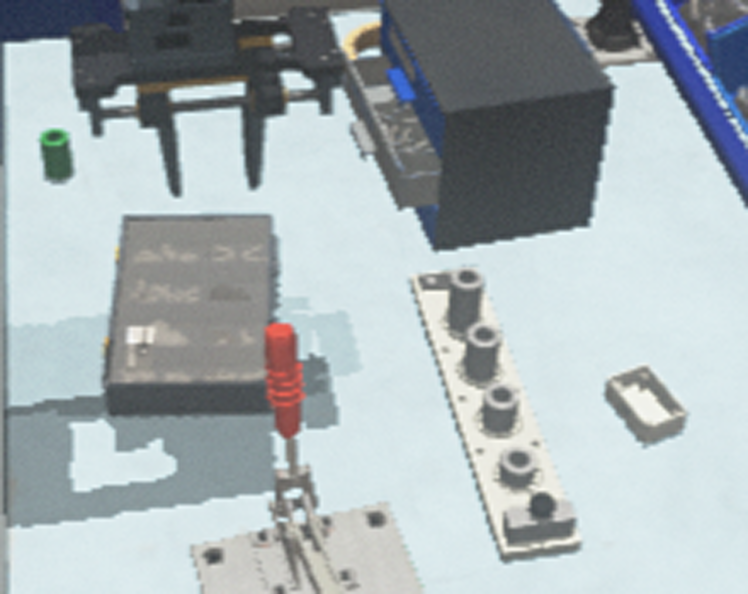

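The side view shows all four sleeves standing on their rings, rising in height away from the knob. They sit at about (517,465), (501,405), (483,350) and (465,295). The scene view shows the housing, screwdriver, tape roll and both green pieces where they were, and the arm is clear of everything.

```bash
python3 -c "
from cell import bot
print(bot.close_job())"
```

```text
the job is handed in; nothing more can be done
None
```

All four steel sleeves stand upright on the strip's rings: 20 mm next to the knob stop, then 32, 44 and 56 mm at the far end. I handed the job in at about 37 s with the gripper open and the arm clear of everything.

- **Centring:** wrist-camera checks after each release put every sleeve within about 1 mm of its ring's centre. The 20 mm sleeve is furthest off, about 0.6 mm both along and across the strip.
- **Bystanders:** in the final scene and side views the housing, screwdriver, tape roll and green pieces look unmoved. I judged this by eye and did not measure it.
- **Forces:** the highest wrist force I read was about 7 N, well under the 120 N limit. I only saw readings at the end of each move.
- **Disagreement:** the gripper showed about 24 mm on the 28 mm sleeves. The wrist view showed every sleeve held and its bore measured the expected 16 mm on the first one, so I put it down to the pads giving.
- **Side load:** the last three sleeves touched down with about 3 N sideways. I raised each by about 1 mm and re-centred it before letting go.

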